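# Turn a sensor module over in its tilting tray and latch the tray down on it

## Robot

A 6-joint arm with a two-finger parallel gripper is mounted at the origin on a cart in front of the work surface, level with it; the furniture and walls round the work are solid. World frame = base frame: x ahead of the robot, y to its left, z up, the work surface at z = 0. Lengths are in m, angles in rad, forces in N, time in s.
With the tool pointing down it reaches from about 0.15 to 0.775 m from the base axis. Payload 6.1 kg.
Tool frame: the origin (TCP) lies between the finger pads; the fingertips stand 19 mm ahead of it and the grasp point (between the pads) is the TCP; z points along the fingers, x is the direction in which the jaws open and shut, and the axes are right-handed (so a half turn about z gives the same grasp; the last joint's range is limited). The gripper opens to 85 mm and grips with 20 to 120 N. Pads are 22 mm wide; open, the fingers measure 114 mm over their backs; the gripper's body (76 mm by 85 mm) begins 54 mm behind the grasp point. The pads swing forward as they close: fully open they stand 13 mm farther back than shut.
Start: joints at [1.104, 0.126, -0.04, 1.405, 0, 1.571], TCP at [0.236, 0.469, 0.25] pointing down, gripper open.
Joint ranges: [-2.72, 2.72], [-0.95, 1.95], [-1.27, 1.35], [-1.78, 2.02], [-1.46, 1.47], [-3.14, 3.14]. Speed limits (rad/s): [2.39, 2.39, 3.01, 3.14, 3.14, 3.14].

## Interface

Orientations are given as a unit quaternion [x, y, z, w].
In Python, from rig import manip, cams gives the robot as it stands.
- The arm moves only by the tool step_arm, never from a script. Its arguments are lists of equal length, an entry for each row: "hand": the finger opening in mm, from 0 to 85.4; "offset": the shift along the tool's x, y, z in mm, a list of three; "turn": the turn, a rotation vector about the tool's x, y, z in degrees, a list of three. In form: {"hand": [hand, ...], "offset": [[x, y, z], ...], "turn": [[wx, wy, wz], ...]}. A call has exactly 5 rows; each row is the pose to reach, as a shift and turn from the pose measured when the call began, along the tool's axes at that moment; what a row does not reach only later rows make up. A row lasts 1/8 s, in which the tool goes at most 62.5 mm and 10.7 degrees, less where a joint would pass 70% of its speed; a pose out of reach is approached as far as the arm can. A call with a gripper value outside its range is refused whole. The fingers move at their own pace and stop on an object; "newtons" is the grip in N (left out, the last holds). Time passes only in rows, so rows that repeat a pose let the fingers close, or fill a call up. It gives the time, the measured TCP pose, the force and the opening at its end, in the units of the state.
- manip.state(): the state, without advancing time (a new reading comes with each control period).
- cams.read_camera(name): name is "scene" or "top" or "wrist"; returns a dict with "frame" (400x640x3 uint8, blue, green, red), "camera_matrix" (3x3 intrinsics, pixels), "R" (3x3) and "t" (3): a world point X has camera coordinates R X + t. Camera axes: x right, y down, z forward; pixel columns grow to the right and rows downward; lengths in m; the calibration is good to about 2 mm. A picture is of the moment at which its call begins. There is no depth.
- manip.finish_job(): hands the job in, once; it reports no verdict.
The state is a dict: "time_s": time; "joint_positions": joint angles; "dq": joint speeds; "tau": joint torques, N m; "ee_pos": TCP position; "ee_rot": TCP orientation; "contact_force": force on the tool from outside, world axes, zero at the start; "ft_torque": the same for the moment, N m; "opening": opening from 0.0 (shut) to 1.0 (fully open).
Only numpy, scipy, OpenCV 4.12 (cv2) and the standard library are available. Lean on these libraries where they do the work, as an engineer would, in place of code of your own. Each camera call takes 0.05 s, during which the arm holds its last target.

## Task

The sensor module lies upside down in the open tray of the turn-over carrier. Without touching the module, swing the tray by its grip up and right over, like the cover of a book, so that the module slides down onto the tray's toe and tumbles onto the bed with its contact pins up and the tray shuts over it. Then clamp the shut tray: hook the wire bail of the draw latch over the keeper on the tray's side, press the latch lever down until it snaps over centre, and let go, leaving the other things on the bench where they are.

Things in the scene. Friction and masses are not known exactly. Their poses are not given: they have to be found in the camera images.
- carrier: Turn-over carrier, bare metal, fixed: base plate 100 x 196 x 15 mm. Origin on the table below the middle of the hinge line; x along that line (latch side is -x, nearest the robot), y towards the open tray. Bed: block at y -84..0, x -34..34 mm, floor 65 mm high, 60 mm clear between 3.5 mm rails. Hinge cheeks at y 0, |x| 38.5..44.5, 85.5 mm high. Open tray: level at y 1..82 mm.
- tray (a joint): Tray hinge, rad: 0 open and level (start), 1.57 upright, 3.14 swung over and shut on the bed. Damped 0.02 N m s, friction 0.03 N m, tray 0.23 kg. Inside 60 x 74 mm; floor has a 24 x 38 mm window; walls 12 mm high, the one at the hinge is the toe. Swung slowly, the module slides to the toe at 25..45 deg and tumbles onto the bed at 95..115 deg. Shut: top 86 mm high, 17 mm between floors.
- tray_hinge (a point): Middle of the hinge axis, which runs along the carrier's x, 73.5 mm above the carrier's origin; does not move.
- tray_grip (a point): Centre of the tray's grip: black round bar 16 mm thick, 24 mm long, parallel to the hinge, 108 mm from its axis, on a neck 10 mm wide, 26 mm past the tray's end wall. Pinch it across its flat ends (fingers closing along the carrier's x); it turns between the fingers as the tray swings. Carrier frame: (0,108,73.5) open, (0,0,181.5) upright, (0,-108,73.5) mm shut.
- module: Sensor module, cream plastic block 36 x 50 x 13 mm (15 with pins), about 35 g, with gold contact pins and slots on one face only. Origin at the centre of the plain face; z points out of the pin face. It starts pin face down in the tray (z down), its 50 mm side roughly along the tray. The gripper must not touch it.
- bed (a point): Point on the bed's floor, 65 mm above the table, at (0,-40) mm in the carrier frame; axes as the carrier's.
- lever (a joint): Latch lever, rad: 0..0.1 open, about 1.95 snapped down over centre (stop). Axis along the carrier's y. Steel tongue 12.5 mm wide, 2.5 thick, rolled end 5.6 thick; from the pivot it points outward (carrier -x), 50 deg above level open, 62 deg below shut. Stays where left (friction 0.04 N m); with the bail hooked, hardest at 1.2..1.5 rad (0.16 N m), then stays shut.
- lever_pivot (a point): Axis of the lever, at (-43,-52,41) mm in the carrier frame, 9 mm in front of the bed block's front (-x) face; does not move.
- lever_tip (a point): Middle of the lever's rolled end, 30 mm from the pivot; carrier frame: about (-62,-52,64) mm open, (-57,-52,15) mm shut.
- bail (a joint): Wire bail's angle to the lever, rad: 0 leaning outward (start), grows as it swings in to the keeper, about 1.3 when it leans on the shut tray with the lever open. It hangs freely on pins 10 mm outward of the lever pivot (lever open), so it falls outward on one side of upright, inward on the other.
- bail_bar_mid (a point): Middle of the bail's cross bar, 4 mm thick, 19 mm long along the carrier's y, on two legs 42 mm long; starts at about (-85,-52,68) mm in the carrier frame, highest (83 mm) at x -53 mm. With the tray shut, pushed inward past x -50 mm it falls in behind the lip of the keeper by itself; a finger whose tip is less than 8 mm below the bar can ride over it.
- keeper (a point): Groove of the keeper, a steel hook 14 mm wide on the tray's front wall (upside down while the tray is open). Tray shut: at (-39,-52,73.5) mm in the carrier frame; its outer lip spans x -44..-41.5 mm and is 75.5 mm high. The bail's bar lies within 2 mm of this point when clamped, about 7 mm above it when only hooked.
- tweezers: Steel tweezers, 114 mm long, a bystander on the table. Origin at its underside.
- valve_driver: Small black valve driver with a blue end, 20 x 37 x 20 mm, a bystander. Origin at its underside.
- spare_vial: Glass vial with a dark cap, 24 mm across, 54 mm high, a bystander. Origin at its underside.
- barbed_fitting: White threaded tube fitting with a blue ring, 18 x 33 x 15 mm, a bystander. Origin at its underside.
- connector: Clear plastic tube connector, 17 x 28 x 17 mm, a bystander. Origin at its underside.
Mind the look-alikes: they are no part of the job. Of the things that look like the module, the smallest one is meant.

How it is judged:
By the outcome, as a careful person would: the job done as asked, in the order asked, and still so for the second after the job is handed in, with the robot touching nothing.
It also fails if it takes over 58 s, if anything falls off the work surface, if the arm or the gripper's body presses on something with over 40 N, if the wrist force passes 120 N, or if a joint passes its speed limit or range.

## Working session

There is one attempt and no reset: what is moved stays moved. The work goes in short steps, Python scripts to look and compute and a tool call to move; the robot and the scene stay as the last step left them, time stands still between calls to the robot, and variables do not carry over. Pictures are saved under pics/ and viewed, and the job is handed in when it is done.

Besides the shell and the picture viewer there is one more tool, called after "Emit:" as name(argument=value, ...), one argument or row to a line, values as JSON. step_arm: Moves the arm, as the interface text tells. Its arguments: {"type":"object","properties":{"hand":{"type":"array","items":{"type":"number"}},"offset":{"type":"array","items":{"type":"array","items":{"type":"number"}}},"turn":{"type":"array","items":{"type":"array","items":{"type":"number"}}},"newtons":{"type":"number"}},"required":["hand","offset","turn"]}

```bash
ls; mkdir -p pics
python3 - <<'E'
from rig import manip, cams
import cv2
s=manip.state(); print(s)
for n in ["scene","top","wrist"]:
    c=cams.read_camera(n); cv2.imwrite(f"pics/{n}0.png",c["frame"]); print(n,c["camera_matrix"].tolist(),c["R"].round(4).tolist(),c["t"].round(4).tolist())
E
```

```text
pics
{'time_s': 0.0, 'joint_positions': array([ 1.10403036e+00,  1.26395258e-01, -4.06131150e-02,  1.40539388e+00,
        5.77411844e-06,  1.57079310e+00]), 'dq': array([ 0.00232007, -0.00125003,  0.00049979,  0.00030414, -0.00056042,
        0.00013951]), 'tau': array([ 3.44323213e-03, -4.35916579e+01,  3.52923417e+01,  1.75532070e-02,
        1.42287226e-04, -1.93121559e-05]), 'ee_pos': array([0.23607973, 0.46850491, 0.2495181 ]), 'ee_rot': array([ 8.51468363e-01,  5.24405360e-01, -6.85212121e-04,  4.18617153e-04]), 'contact_force': array([-0.35094522, -0.38553646,  0.67528929]), 'ft_torque': array([ 0.03826296, -0.03456338, -0.03659263]), 'opening': 1.0015120794871881}
scene [[505.33712454890133, 0.0, 318.48088476041283], [0.0, 505.33712454890133, 194.83592186098977], [0.0, 0.0, 1.0]] [[0.7164, -0.6976, -0.0036], [-0.3671, -0.3726, -0.8523], [0.5932, 0.6119, -0.5231]] [-0.503, 0.2174, 1.0226]
top [[432.2079167068514, 0.0, 320.54480734749524], [0.0, 432.2079167068514, 188.4379841269389], [0.0, 0.0, 1.0]] [[0.0218, -0.9996, 0.0197], [-0.9954, -0.0236, -0.0931], [0.0935, -0.0175, -0.9955]] [-0.2163, 0.5651, 0.9892]
wrist [[333.8778997938136, 0.0, 312.3582259947687], [0.0, 333.8778997938136, 200.31938874184084], [0.0, 0.0, 1.0]] [[0.4498, 0.8931, -0.0008], [0.844, -0.4248, 0.3273], [0.292, -0.1479, -0.9449]] [-0.5253, -0.0436, 0.3822]
```

View pics/scene0.png

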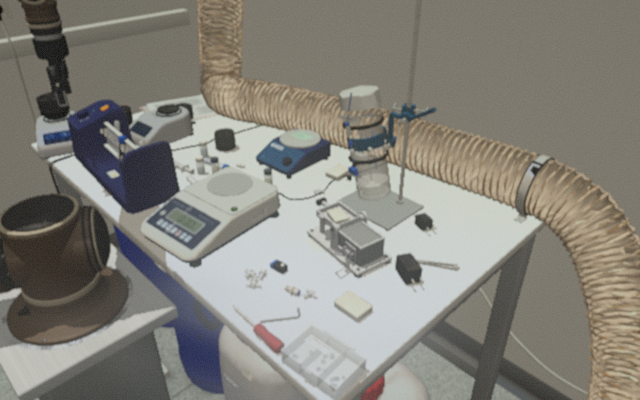

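View pics/top0.png

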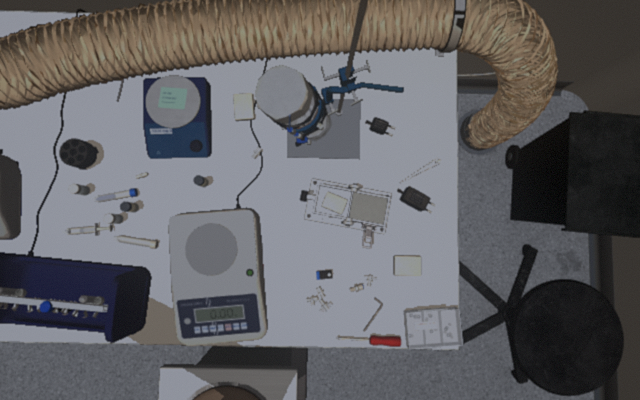

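View pics/wrist0.png

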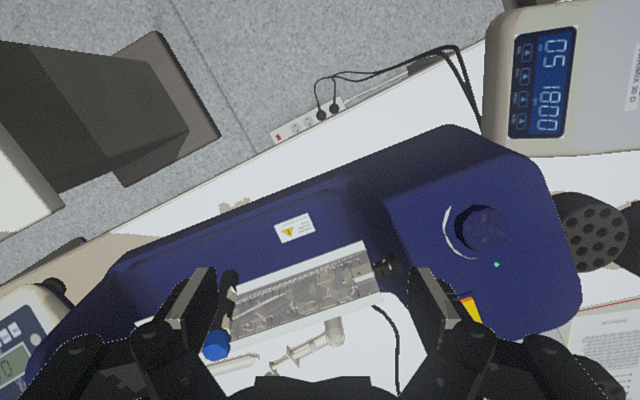

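Run:
```python
import cv2
t=cv2.imread("pics/top0.png"); cv2.imwrite("pics/topc.png",cv2.resize(t[165:255,285:445],None,fx=5,fy=5,interpolation=cv2.INTER_CUBIC))
t=cv2.imread("pics/scene0.png"); cv2.imwrite("pics/scenec.png",cv2.resize(t[185:325,290:470],None,fx=4.2,fy=4.2,interpolation=cv2.INTER_CUBIC))
```

```text
(no output)
```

View pics/topc.png

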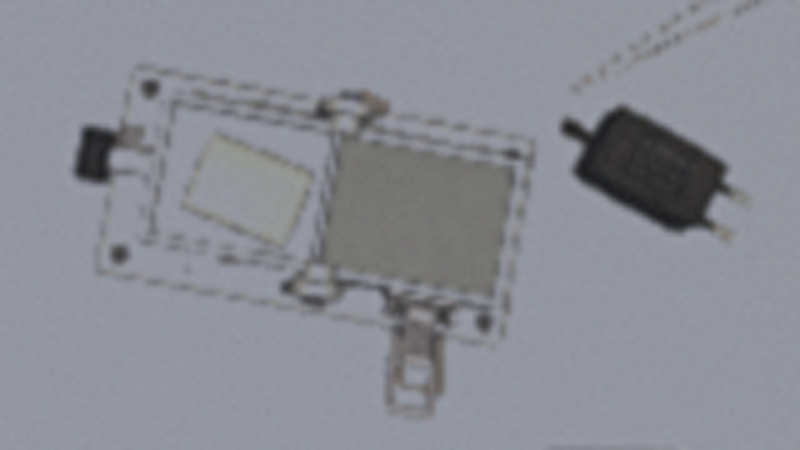

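View pics/scenec.png

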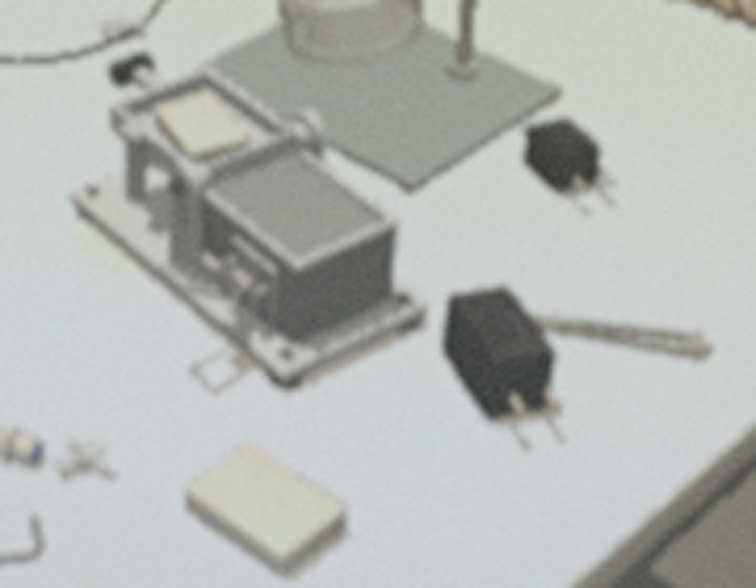

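```bash
cat > h.py <<'E'
import numpy as np, cv2
from rig import manip, cams
def ray(c,u,v):
    K=np.array(c["camera_matrix"]);R=np.array(c["R"]);t=np.array(c["t"])
    d=R.T@np.linalg.solve(K,[u,v,1]); return -R.T@t,d/np.linalg.norm(d)
def onz(c,u,v,z):
    o,d=ray(c,u,v); return o+d*(z-o[2])/d[2]
def proj(c,X):
    p=np.array(c["camera_matrix"])@(np.array(c["R"])@X+np.array(c["t"])); return p[:2]/p[2]
def save(c,name): cv2.imwrite(f"pics/{name}.png",c["frame"])
E
python3 - <<'E'
from h import *
c=cams.read_camera("top")
f=lambda u,v,z:onz(c,285+u/5,165+v/5,z).round(4)
P=[f(135,68,.015),f(533,143,.015),f(500,343,.015),f(98,271,.015)]
print(P); print([np.linalg.norm(P[i]-P[(i+1)%4]).round(4) for i in range(4)], sum(P)/4)
print("angle", np.degrees(np.arctan2(*(P[0]-P[1])[1::-1])),np.degrees(np.arctan2(*(P[3]-P[2])[1::-1])))
print("grip",f(95,154,.0735),"cheeks",f(350,105,.0855),f(315,285,.0855))
print("bed cor",[f(u,v,.075) for u,v in [(335,135),(520,162),(495,295),(320,268)]])
print("bail",f(410,412,.068),"vd",f(650,168,.02))
E
```

```text
[array([ 0.5942, -0.1827,  0.015 ]), array([ 0.5627, -0.3738,  0.015 ]), array([ 0.4673, -0.3587,  0.015 ]), array([ 0.4971, -0.1674,  0.015 ])]
[np.float64(0.1937), np.float64(0.0966), np.float64(0.1936), np.float64(0.0983)] [ 0.530325 -0.27065   0.015   ]
angle 80.63980919808668 81.14583875219111
grip [ 0.5481 -0.1658  0.0735] cheeks [ 0.5718 -0.279   0.0855] [ 0.4915 -0.2646  0.0855]
bed cor [array([ 0.5591, -0.2734,  0.075 ]), array([ 0.5489, -0.3569,  0.075 ]), array([ 0.489 , -0.3462,  0.075 ]), array([ 0.4993, -0.2676,  0.075 ])]
bail [ 0.436  -0.3096  0.068 ] vd [ 0.5517 -0.4288  0.02  ]
```

Candidates for the module, in top-view pixels: the cream block in the tray (335,204), a larger cream block on the table (407,265), and another pale block by the reactor (244,106). I choose the one in the tray, which is the smallest and lies pins down; the crop confirms it. The carrier's hinge is near (0.531,-0.272), with a yaw of about -9°. The black grip is at top (304,196).

Next I move to a hover point for a closer look.

```bash
cat >> h.py <<'E'
from scipy.spatial.transform import Rotation as Ro
H=np.array([0.531,-0.272]); YAW=-9.1
def setc():
    import json,os
    global H,YAW
    if os.path.exists('car.json'):
        d=json.load(open('car.json')); H=np.array(d[0]); YAW=d[1]
setc()
def w(p):  # carrier mm -> world m
    a=np.radians(YAW); c,s=np.cos(a),np.sin(a)
    x,y,z=np.array(p)/1000
    return np.array([H[0]+c*x-s*y,H[1]+s*x+c*y,z])
def inv(X):
    a=np.radians(YAW); c,s=np.cos(a),np.sin(a); d=np.array(X[:2])-H
    return np.array([c*d[0]+s*d[1],-s*d[0]+c*d[1],X[2]])*1000
def down(yaw=None):
    yaw=YAW if yaw is None else yaw
    return Ro.from_euler('z',yaw,degrees=True)*Ro.from_euler('x',180,degrees=True)
def rel(X,R=None):
    s=manip.state(); q=Ro.from_quat(s["ee_rot"]); R=down() if R is None else R
    return (q.inv().apply(np.array(X)-s["ee_pos"])*1000).round(1),(np.degrees((q.inv()*R).as_rotvec())).round(1)
def st():
    s=manip.state(); q=Ro.from_quat(s["ee_rot"])
    e=(down().inv()*q).as_rotvec(degrees=True)
    print("t",round(s["time_s"],2),"car",inv(s["ee_pos"]).round(1),"rot",e.round(1),"F",s["contact_force"].round(1),"op",round(s["opening"],3))
E
python3 -c "
from h import *
st(); print(rel(w([0,100,200])))"
```

```text
t 0.2 car [-408.2  684.7  249.8] rot [ -0.   -0.  -72.4] F [ 0.8  0.1 -0.6] op 0.999
(array([-433.3,  566.3,   50.2]), array([ 0. ,  0. , 72.4]))
```

Emit:
step_arm(
  hand=[60, 60, 60, 60, 60],
  offset=[
    [-36, 47, 4],
    [-72, 94, 8],
    [-110, 142, 12],
    [-146, 189, 16],
    [-182, 236, 20],
  ],
  turn=[
    [0, 0, 7],
    [0, 0, 14],
    [0, 0, 20],
    [0, 0, 26],
    [0, 0, 32],
  ],
  newtons=30,
)

```text
time_s: 0.82
ee_pos: [0.3654, 0.1981, 0.2299]
ee_rot: [0.963, 0.268, -0.0, 0.0]
contact_force: [1.0, 1.0, 0.6]
opening: 0.702
```

```bash
python3 -c "
from h import *
st(); print(rel(w([0,100,200])))"
```

```text
t 0.82 car [-237.9  438.   229.9] rot [ -0.   -0.  -40.2] F [1.  1.  0.6] op 0.702
(array([-36.3, 411.7,  30.2]), array([ 0. ,  0. , 40.2]))
```

Emit:
step_arm(
  hand=[60, 60, 60, 60, 60],
  offset=[
    [-5, 58, 4],
    [-10, 117, 8],
    [-16, 176, 12],
    [-21, 235, 17],
    [-26, 294, 21],
  ],
  turn=[
    [0, 0, 7],
    [0, 0, 14],
    [0, 0, 21],
    [0, 0, 28],
    [0, 0, 34],
  ],
)

```text
time_s: 1.45
ee_pos: [0.4954, -0.0691, 0.2089]
ee_rot: [1.0, -0.027, 0.0, 0.0]
contact_force: [0.9, 0.8, 0.2]
opening: 0.708
```

```bash
python3 -c "
from h import *
st(); print(rel(w([0,100,190])))"
```

```text
t 1.45 car [-67.3 194.7 208.9] rot [-0.  0. -6.] F [0.9 0.8 0.2] op 0.708
(array([ 57.1, 101.2,  19. ]), array([ 0., -0.,  6.]))
```

Emit:
step_arm(
  hand=[50, 50, 50, 50, 50],
  offset=[
    [14, 35, 0],
    [28, 70, 0],
    [43, 105, 0],
    [57, 141, 0],
    [57, 141, 0],
  ],
  turn=[
    [0, 0, 2],
    [0, 0, 4],
    [0, 0, 6],
    [0, 0, 6],
    [0, 0, 6],
  ],
)

```text
time_s: 2.08
ee_pos: [0.5448, -0.215, 0.208]
ee_rot: [0.997, -0.081, -0.0, 0.0]
contact_force: [-0.6, 0.5, 0.4]
opening: 0.582
```

```bash
python3 -c "
from h import *
st(); c=cams.read_camera('wrist'); save(c,'w1')
print(c['R'].round(3).tolist(),c['t'].round(3))
for n,p in dict(grip=(0,108,73.5),hinge=(0,0,73.5),cl=(-41.5,0,85.5),cr=(41.5,0,85.5)).items(): print(n,proj(c,w(p)).round(0))"
```

```text
t 2.08 car [  4.7  58.4 208. ] rot [-0.  -0.   0.2] F [-0.6  0.5  0.4] op 0.582
[[0.987, -0.162, -0.0], [-0.153, -0.933, 0.327], [-0.053, -0.323, -0.945]] [-0.573 -0.146  0.302]
grip [305. 134.]
hinge [307. 258.]
cl [257. 265.]
cr [356. 265.]
```

View pics/w1.png

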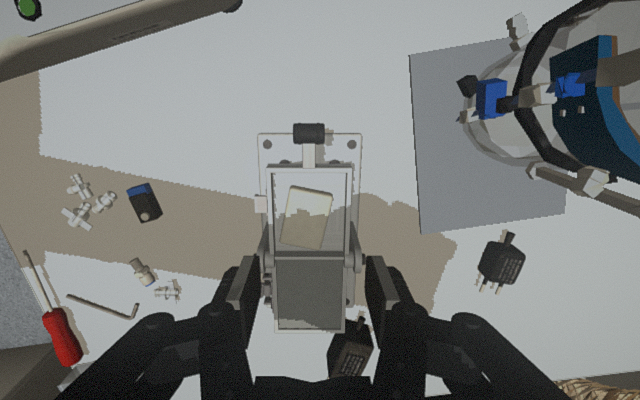

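```bash
python3 -c "
from h import *
f=cv2.imread('pics/w1.png'); g=f[115:345,240:380]; cv2.imwrite('pics/w1c.png',cv2.resize(g,None,fx=4.2,fy=2.6*1,interpolation=cv2.INTER_CUBIC)[:600])
cv2.imwrite('pics/w1c.png',cv2.resize(g,None,fx=2.6*1.0,fy=2.6,interpolation=cv2.INTER_CUBIC))
m=(f.max(2)<70).astype(np.uint8); n,l,s,ce=cv2.connectedComponentsWithStats(m[120:150,285:335]); print(s,ce+[285,120])
print(f[128:142:4,308], f[128:142:4,330])
"
```

```text
[[  0   0  50  30 943]
 [  8   3  32  21 557]] [[310.18239661 135.32767762]
 [308.34470377 133.09874327]]
[[59 60 55]
 [64 63 64]
 [62 62 62]
 [47 51 47]] [[185 182 178]
 [119 131 134]
 [124 130 131]
 [127 132 133]]
```

View pics/w1c.png

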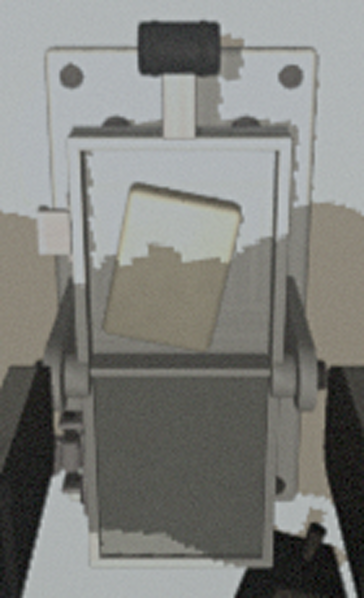

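```bash
python3 -c "
from h import *
c=cams.read_camera('wrist')
f=lambda u,v,z:onz(c,240+u/2.6,115+v/2.6,z)
g=onz(c,308.3,133.1,.0735); b=(f(90,565,.068)+f(272,568,.068))/2
print(g,b,inv(g),inv(b)); d=g-b; print(np.degrees(np.arctan2(d[1],d[0]))-90)
a=f(45,372,.0735);e=f(322,374,.0735); print(inv(a),inv(e))
for p in [(70,132),(297,139)]: print(inv(f(*p,.078)))
for p in [(45,48),(316,48),(294,495)]: print(inv(f(*p,.015)))
"
```

```text
[ 0.54989219 -0.16407177  0.0735    ] [ 0.51929848 -0.35518884  0.068     ] [  1.58468555 109.55778017  73.5       ] [  1.60274759 -83.99249604  68.        ]
-9.094653180034612
[-43.81448774   1.25603865  73.5       ] [49.63788722  0.29974723 73.5       ]
[-30.88592558  84.95786584  78.        ]
[37.49267025 82.6476394  78.        ]
[-47.33033532 101.45601005  15.        ]
[ 51.11637085 101.23106218  15.        ]
[ 50.34504783 -91.48977562  15.        ]
```

```bash
echo '[[0.5331,-0.2713],-9.1]' > car.json; python3 -c "
from h import *
st(); print(rel(w([0,108,73.5])))"
```

```text
t 2.17 car [  1.8  59.4 208.5] rot [ 0.  -0.   0.1] F [ 0.1  0.8 -0.5] op 0.583
(array([ -1.7, -48.6, 135. ]), array([-0. ,  0. , -0.1]))
```

Emit:
step_arm(
  hand=[50, 50, 50, 50, 50],
  offset=[
    [-1, -24, 20],
    [-2, -48, 45],
    [-2, -49, 80],
    [-2, -49, 110],
    [-2, -49, 132],
  ],
  turn=[
    [0, 0, 0],
    [0, 0, 0],
    [0, 0, 0],
    [0, 0, 0],
    [0, 0, 0],
  ],
)

```text
time_s: 2.8
ee_pos: [0.549, -0.1624, 0.0754]
ee_rot: [0.997, -0.079, -0.001, -0.0]
contact_force: [0.2, -0.0, 0.8]
opening: 0.588
```

```bash
python3 -c "
from h import *
st();print(rel(w([0,108,73.5]))); c=cams.read_camera('wrist'); save(c,'w2')"
```

```text
t 2.8 car [ -1.5 110.   75.4] rot [ 0.  -0.1 -0. ] F [ 0.2 -0.   0.8] op 0.588
(array([1.5, 2. , 1.9]), array([-0. ,  0.1,  0. ]))
```

View pics/w2.png

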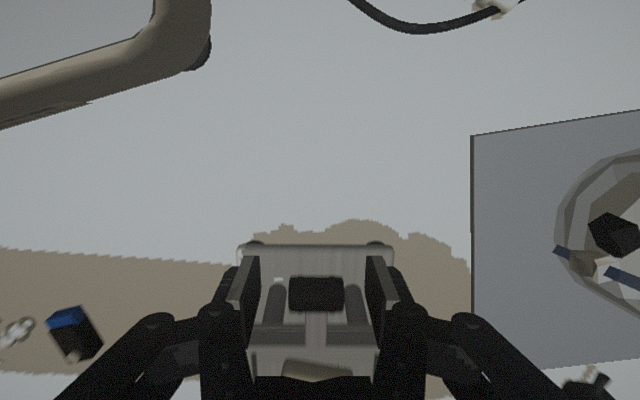

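The bar at (316,294) sits between the finger pads, so I can close.

Emit:
step_arm(
  hand=[50, 35, 20, 20, 20],
  offset=[
    [1, 1, 2],
    [1, 1, 2],
    [1, 1, 2],
    [1, 1, 2],
    [1, 1, 2],
  ],
  turn=[
    [0, 0, 0],
    [0, 0, 0],
    [0, 0, 0],
    [0, 0, 0],
    [0, 0, 0],
  ],
  newtons=30,
)

```text
time_s: 3.48
ee_pos: [0.5502, -0.1633, 0.072]
ee_rot: [0.997, -0.079, -0.001, -0.001]
contact_force: [4.7, 1.6, 1.4]
opening: 0.274
```

```bash
python3 -c "
from h import *
st();c=cams.read_camera('wrist'); save(c,'w3');print(proj(c,manip.state()['ee_pos']))"
```

```text
t 3.48 car [ -0.2 109.3  72. ] rot [ 0.1 -0.1 -0. ] F [4.7 1.6 1.4] op 0.274
[310.95464028 290.09822142]
```

View pics/w3.png

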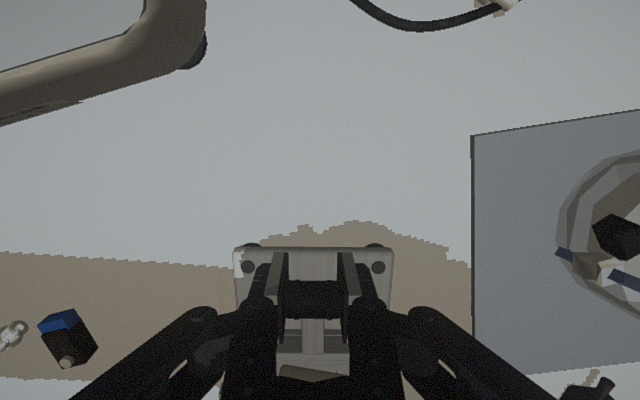

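```bash
python3 -c "
from h import *
c=cams.read_camera('wrist'); f=c['frame']; cv2.imwrite('pics/w3c.png',cv2.resize(f[240:400,220:400],None,fx=3.7,fy=3.7,interpolation=cv2.INTER_CUBIC))
for v in (290,295,300,305): print(inv(onz(c,314,v,.0735)))"
```

```text
[  1.14479942 110.3771644   73.5       ]
[  1.15072672 107.84152525  73.5       ]
[  1.156722   105.27680576  73.5       ]
[  1.16278643 102.68250277  73.5       ]
```

View pics/w3c.png

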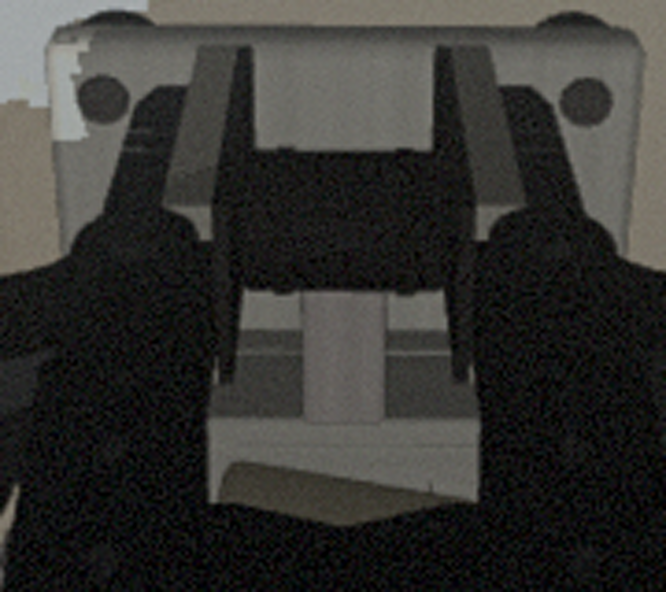

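```bash
cat >> h.py <<'E'
T0=np.array([0.3,109.3,72.3])
def arc(a,b,off=(0,0,0)):
    for th in np.linspace(a,b,6)[1:]:
        r=np.radians(th); X=w(T0+np.array([0,108*(np.cos(r)-1),108*np.sin(r)])+off)
        o,t=rel(X); print(round(th,1),o.tolist(),t.tolist())
E
python3 -c "
from h import *
st();arc(0,12)"
```

```text
t 3.58 car [ -0.2 109.3  72. ] rot [ 0.1 -0.1 -0. ] F [5.2 0.6 1.7] op 0.271
2.4 [0.5, 0.1, -4.8] [-0.1, 0.1, 0.0]
4.8 [0.5, 0.4, -9.3] [-0.1, 0.1, 0.0]
7.2 [0.5, 0.8, -13.8] [-0.1, 0.1, 0.0]
9.6 [0.5, 1.5, -18.3] [-0.1, 0.1, 0.0]
12.0 [0.4, 2.3, -22.8] [-0.1, 0.1, 0.0]
```

Emit:
step_arm(
  hand=[20, 20, 20, 20, 20],
  offset=[
    [0.5, 0.1, -4.5],
    [0.5, 0.4, -9],
    [0.5, 0.8, -13.5],
    [0.5, 1.5, -18],
    [0.5, 2.3, -22.5],
  ],
  turn=[
    [0, 0, 0],
    [0, 0, 0],
    [0, 0, 0],
    [0, 0, 0],
    [0, 0, 0],
  ],
)

```text
time_s: 4.2
ee_pos: [0.5499, -0.1658, 0.0946]
ee_rot: [0.997, -0.079, -0.001, -0.001]
contact_force: [0.2, -0.0, -4.4]
opening: 0.27
```

```bash
python3 -c "
from h import *
st();arc(12,24)"
```

```text
t 4.2 car [-1.000e-01  1.068e+02  9.460e+01] rot [ 0.1 -0.2 -0. ] F [ 0.2 -0.  -4.4] op 0.27
14.4 [0.4, 0.9, -4.6] [-0.1, 0.2, 0.0]
16.8 [0.3, 2.1, -8.9] [-0.1, 0.2, 0.0]
19.2 [0.3, 3.5, -13.2] [-0.1, 0.2, 0.0]
21.6 [0.3, 5.1, -17.5] [-0.1, 0.2, 0.0]
24.0 [0.3, 6.8, -21.7] [-0.1, 0.2, 0.0]
```

Forces are low, so I carry on.

Emit:
step_arm(
  hand=[20, 20, 20, 20, 20],
  offset=[
    [0.3, 0.9, -4.5],
    [0.3, 2.1, -9],
    [0.3, 3.5, -13.2],
    [0.3, 5.1, -17.5],
    [0.3, 6.8, -21.7],
  ],
  turn=[
    [0, 0, 0],
    [0, 0, 0],
    [0, 0, 0],
    [0, 0, 0],
    [0, 0, 0],
  ],
)

```text
time_s: 4.82
ee_pos: [0.5488, -0.1726, 0.1164]
ee_rot: [0.997, -0.079, -0.002, -0.001]
contact_force: [-1.6, 0.5, -5.1]
opening: 0.278
```

```bash
python3 -c "
from h import *
st();arc(24,36)"
```

```text
t 4.83 car [-1.000e-01  9.990e+01  1.164e+02] rot [ 0.1 -0.2 -0. ] F [-1.6  0.5 -5.1] op 0.278
26.4 [0.3, 1.9, -4.0] [-0.1, 0.2, 0.0]
28.8 [0.3, 4.0, -8.0] [-0.1, 0.2, 0.0]
31.2 [0.3, 6.2, -11.9] [-0.1, 0.2, 0.0]
33.6 [0.3, 8.6, -15.7] [-0.1, 0.2, 0.0]
36.0 [0.3, 11.2, -19.4] [-0.1, 0.2, 0.0]
```

Emit:
step_arm(
  hand=[20, 20, 20, 20, 20],
  offset=[
    [0, 1.9, -4],
    [0, 4, -8],
    [0, 6.2, -11.9],
    [0, 8.6, -15.7],
    [0, 11.2, -19.4],
  ],
  turn=[
    [0, 0, 0],
    [0, 0, 0],
    [0, 0, 0],
    [0, 0, 0],
    [0, 0, 0],
  ],
)

```text
time_s: 5.45
ee_pos: [0.547, -0.1837, 0.136]
ee_rot: [0.997, -0.079, -0.002, -0.001]
contact_force: [-1.7, 2.6, -3.0]
opening: 0.275
```

```bash
python3 -c "
from h import *
st();arc(36,46)"
```

```text
t 5.45 car [-1.00e-01  8.87e+01  1.36e+02] rot [ 0.1 -0.2 -0. ] F [-1.7  2.6 -3. ] op 0.275
38.0 [0.4, 2.3, -2.8] [-0.1, 0.2, 0.0]
40.0 [0.4, 4.7, -5.7] [-0.1, 0.2, 0.0]
42.0 [0.3, 7.1, -8.5] [-0.1, 0.2, 0.0]
44.0 [0.3, 9.7, -11.3] [-0.1, 0.2, 0.0]
46.0 [0.3, 12.3, -14.0] [-0.1, 0.2, 0.0]
```

Emit:
step_arm(
  hand=[20, 20, 20, 20, 20],
  offset=[
    [0, 2.3, -2.8],
    [0, 4.7, -5.7],
    [0, 7.1, -8.5],
    [0, 9.7, -11.3],
    [0, 12.3, -14],
  ],
  turn=[
    [0, 0, 0],
    [0, 0, 0],
    [0, 0, 0],
    [0, 0, 0],
    [0, 0, 0],
  ],
)

```text
time_s: 6.08
ee_pos: [0.545, -0.1959, 0.1502]
ee_rot: [0.997, -0.079, -0.002, -0.001]
contact_force: [-2.1, 3.1, -2.5]
opening: 0.271
```

```bash
python3 -c "
from h import *
st();arc(46,60);c=cams.read_camera('scene');save(c,'s1');f=c['frame'];c2=cams.read_camera('top')['frame']
a=cv2.resize(f[175:300,290:410],None,fx=4,fy=4,interpolation=cv2.INTER_CUBIC);b=cv2.resize(c2[160:245,290:390],None,fx=3.9,fy=3.9,interpolation=cv2.INTER_CUBIC)
o=np.zeros((500,480+390,3),np.uint8);o[:a.shape[0],:480]=a;o[:b.shape[0],480:]=b[:, :390];cv2.imwrite('pics/s1c.png',o[:,:800])"
```

```text
t 6.08 car [-1.000e-01  7.630e+01  1.502e+02] rot [ 0.1 -0.2 -0. ] F [-2.1  3.1 -2.5] op 0.271
48.8 [0.4, 3.9, -3.3] [-0.1, 0.2, 0.0]
51.6 [0.4, 7.9, -6.7] [-0.1, 0.2, 0.0]
54.4 [0.4, 12.2, -9.9] [-0.1, 0.2, 0.0]
57.2 [0.4, 16.5, -12.9] [-0.1, 0.2, 0.0]
60.0 [0.4, 21.0, -15.6] [-0.1, 0.2, 0.0]
```

View pics/s1c.png

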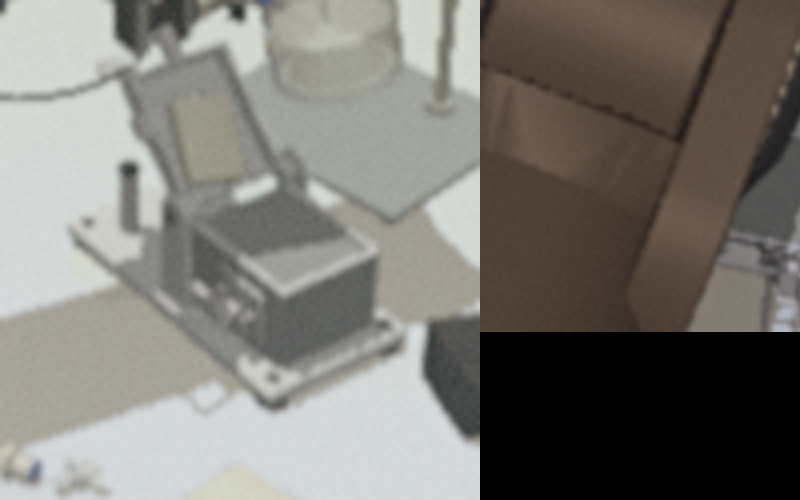

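The scene view shows the tray near 46°, with the module slid down near the toe (crop 205,140). I carry on.

Emit:
step_arm(
  hand=[20, 20, 20, 20, 20],
  offset=[
    [0, 3.9, -3.3],
    [0, 7.9, -6.7],
    [0, 12.2, -9.9],
    [0, 16.5, -12.9],
    [0, 21, -15.6],
  ],
  turn=[
    [0, 0, 0],
    [0, 0, 0],
    [0, 0, 0],
    [0, 0, 0],
    [0, 0, 0],
  ],
)

```text
time_s: 6.8
ee_pos: [0.5416, -0.217, 0.1663]
ee_rot: [0.997, -0.079, -0.002, -0.001]
contact_force: [-3.5, 3.8, 0.5]
opening: 0.272
```

```bash
python3 -c "
from h import *
st();arc(60,74)"
```

```text
t 6.8 car [ -0.2  54.9 166.3] rot [ 0.1 -0.2 -0. ] F [-3.5  3.8  0.5] op 0.272
62.8 [0.5, 4.3, -2.1] [-0.1, 0.2, 0.0]
65.6 [0.5, 9.0, -4.4] [-0.1, 0.2, 0.0]
68.4 [0.5, 13.9, -6.5] [-0.1, 0.2, 0.0]
71.2 [0.5, 18.8, -8.3] [-0.1, 0.2, 0.0]
74.0 [0.4, 23.8, -9.9] [-0.1, 0.2, 0.0]
```

Emit:
step_arm(
  hand=[20, 20, 20, 20, 20],
  offset=[
    [-0.3, 4.3, -2.1],
    [-0.3, 9, -4.4],
    [-0.3, 13.9, -6.5],
    [-0.3, 18.8, -8.3],
    [-0.3, 23.8, -9.9],
  ],
  turn=[
    [0, 0, 0],
    [0, 0, 0],
    [0, 0, 0],
    [0, 0, 0],
    [0, 0, 0],
  ],
)

```text
time_s: 7.42
ee_pos: [0.5377, -0.2409, 0.1767]
ee_rot: [0.997, -0.079, -0.001, -0.001]
contact_force: [-1.9, 4.0, 0.4]
opening: 0.277
```

```bash
python3 -c "
from h import *
st();arc(74,86);"
```

```text
t 7.42 car [ -0.3  30.8 176.7] rot [ 0.1 -0.2 -0. ] F [-1.9  4.   0.4] op 0.277
76.4 [0.6, 4.1, -0.6] [-0.1, 0.2, 0.0]
78.8 [0.6, 8.5, -1.5] [-0.1, 0.2, 0.0]
81.2 [0.6, 12.9, -2.3] [-0.1, 0.2, 0.0]
83.6 [0.6, 17.4, -2.9] [-0.1, 0.2, 0.0]
86.0 [0.6, 21.9, -3.4] [-0.1, 0.2, 0.0]
```

Emit:
step_arm(
  hand=[20, 20, 20, 20, 20],
  offset=[
    [0, 4.1, -0.7],
    [0, 8.5, -1.5],
    [0, 12.9, -2.3],
    [0, 17.4, -2.9],
    [0, 21.9, -3.4],
  ],
  turn=[
    [0, 0, 0],
    [0, 0, 0],
    [0, 0, 0],
    [0, 0, 0],
    [0, 0, 0],
  ],
)

```text
time_s: 8.05
ee_pos: [0.5341, -0.263, 0.1809]
ee_rot: [0.997, -0.079, -0.001, -0.001]
contact_force: [-3.7, 5.2, 3.1]
opening: 0.272
```

```bash
python3 -c "
from h import *
st();arc(86,95);c=cams.read_camera('scene');f=c['frame']
cv2.imwrite('pics/s2c.png',cv2.resize(f[160:300,290:410],None,fx=4.2,fy=4.2,interpolation=cv2.INTER_CUBIC))"
```

```text
t 8.05 car [ -0.4   8.3 180.9] rot [ 0.1 -0.2 -0. ] F [-3.7  5.2  3.1] op 0.272
87.8 [0.7, 2.9, 0.6] [-0.1, 0.2, 0.0]
89.6 [0.7, 6.3, 0.6] [-0.1, 0.2, 0.0]
91.4 [0.7, 9.6, 0.6] [-0.1, 0.2, 0.0]
93.2 [0.7, 13.0, 0.7] [-0.1, 0.2, 0.0]
95.0 [0.7, 16.4, 1.0] [-0.1, 0.2, 0.0]
```

View pics/s2c.png

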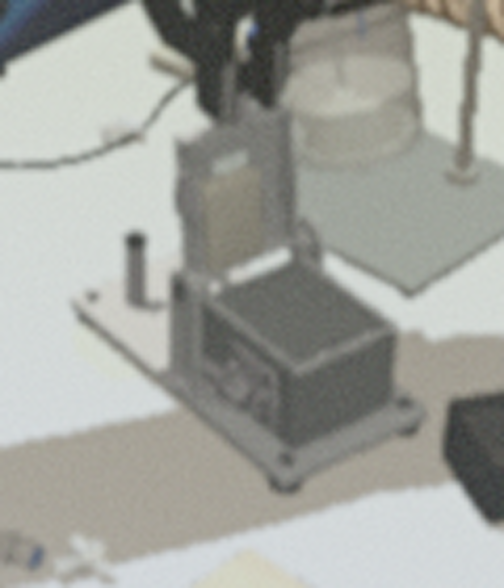

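At about 86° the module stands on the toe (crop 235,215). I go slowly through the tumble.

Emit:
step_arm(
  hand=[20, 20, 20, 20, 20],
  offset=[
    [0, 2.9, 0.2],
    [0, 6.3, 0.3],
    [0, 9.6, 0.5],
    [0, 13, 0.7],
    [0, 16.4, 1],
  ],
  turn=[
    [0, 0, 0],
    [0, 0, 0],
    [0, 0, 0],
    [0, 0, 0],
    [0, 0, 0],
  ],
)

```text
time_s: 8.72
ee_pos: [0.5312, -0.2804, 0.1809]
ee_rot: [0.997, -0.08, -0.001, 0.0]
contact_force: [-3.1, 3.1, 8.0]
opening: 0.271
```

```bash
python3 -c "
from h import *
st();arc(95,103)"
```

```text
t 8.72 car [ -0.4  -9.3 180.9] rot [-0.  -0.1  0. ] F [-3.1  3.1  8. ] op 0.271
96.6 [0.7, 1.8, 1.3] [0.0, 0.1, -0.0]
98.2 [0.7, 4.8, 1.7] [0.0, 0.1, -0.0]
99.8 [0.7, 7.8, 2.2] [0.0, 0.1, -0.0]
101.4 [0.7, 10.8, 2.8] [0.0, 0.1, -0.0]
103.0 [0.7, 13.7, 3.4] [0.0, 0.1, -0.0]
```

Emit:
step_arm(
  hand=[20, 20, 20, 20, 20],
  offset=[
    [0, 1.8, 0],
    [0, 4.8, 0.3],
    [0, 7.8, 0.8],
    [0, 10.8, 1.4],
    [0, 13.7, 2],
  ],
  turn=[
    [0, 0, 0],
    [0, 0, 0],
    [0, 0, 0],
    [0, 0, 0],
    [0, 0, 0],
  ],
)

```text
time_s: 9.35
ee_pos: [0.5289, -0.2943, 0.1791]
ee_rot: [0.997, -0.08, -0.001, 0.0]
contact_force: [-3.5, 1.9, 5.6]
opening: 0.273
```

```bash
python3 -c "
from h import *
st();arc(103,110,(0,0,1.2));c=cams.read_camera('scene');f=c['frame']
cv2.imwrite('pics/s3c.png',cv2.resize(f[160:300,290:410],None,fx=4.2,fy=4.2,interpolation=cv2.INTER_CUBIC))"
```

```text
t 9.35 car [ -0.5 -23.4 179.1] rot [-0.1 -0.1  0. ] F [-3.5  1.9  5.6] op 0.273
104.4 [0.8, 2.2, 1.0] [0.1, 0.1, -0.0]
105.8 [0.8, 4.7, 1.7] [0.1, 0.1, -0.0]
107.2 [0.8, 7.3, 2.5] [0.1, 0.1, -0.0]
108.6 [0.8, 9.8, 3.3] [0.1, 0.1, -0.0]
110.0 [0.8, 12.3, 4.2] [0.1, 0.1, -0.0]
```

View pics/s3c.png

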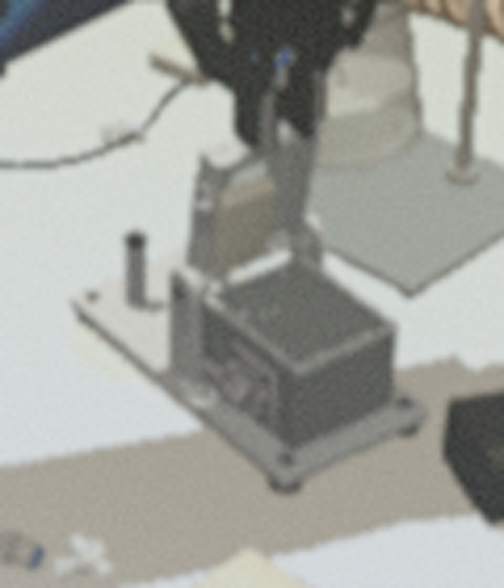

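Not tumbled yet at about 102°. I continue slowly.

Emit:
step_arm(
  hand=[20, 20, 20, 20, 20],
  offset=[
    [0, 2.2, 0.5],
    [0, 4.7, 1.3],
    [0, 7.3, 2.1],
    [0, 9.8, 3],
    [0, 12.3, 4],
  ],
  turn=[
    [0, 0, 0],
    [0, 0, 0],
    [0, 0, 0],
    [0, 0, 0],
    [0, 0, 0],
  ],
)

```text
time_s: 10.02
ee_pos: [0.5268, -0.3074, 0.1756]
ee_rot: [0.997, -0.08, -0.001, 0.001]
contact_force: [-5.1, 1.7, 5.7]
opening: 0.273
```

```bash
python3 -c "
from h import *
st();arc(110,117,(0,0,1.2));c=cams.read_camera('scene');f=c['frame']
cv2.imwrite('pics/s4c.png',cv2.resize(f[160:300,290:410],None,fx=4.2,fy=4.2,interpolation=cv2.INTER_CUBIC))"
```

```text
t 10.03 car [ -0.5 -36.6 175.6] rot [-0.1 -0.1  0.1] F [-5.1  1.7  5.7] op 0.273
111.4 [0.8, 1.5, 1.6] [0.1, 0.1, -0.1]
112.8 [0.8, 3.9, 2.6] [0.1, 0.1, -0.1]
114.2 [0.8, 6.4, 3.6] [0.1, 0.1, -0.1]
115.6 [0.8, 8.7, 4.8] [0.1, 0.1, -0.1]
117.0 [0.8, 11.1, 5.9] [0.1, 0.1, -0.1]
```

View pics/s4c.png

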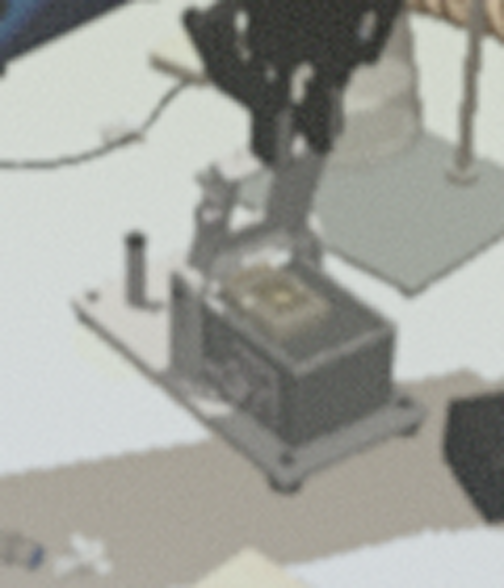

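The module has tumbled and lies on the bed with its gold pins up (crop 285,298). Now I shut the tray.

Emit:
step_arm(
  hand=[20, 20, 20, 20, 20],
  offset=[
    [0, 2.5, 1],
    [0, 5, 2.2],
    [0, 7.5, 3.6],
    [0, 9.8, 4.8],
    [0, 12, 6],
  ],
  turn=[
    [0, 0, 0],
    [0, 0, 0],
    [0, 0, 0],
    [0, 0, 0],
    [0, 0, 0],
  ],
)

```text
time_s: 10.7
ee_pos: [0.5246, -0.3205, 0.1702]
ee_rot: [0.997, -0.08, -0.001, 0.002]
contact_force: [-4.9, 1.1, 7.2]
opening: 0.271
```

```bash
python3 -c "
from h import *
st();arc(117,132,(0,0,1.2));c=cams.read_camera('scene');f=c['frame']
cv2.imwrite('pics/s5c.png',cv2.resize(f[160:300,290:410],None,fx=4.2,fy=4.2,interpolation=cv2.INTER_CUBIC))"
```

```text
t 10.7 car [ -0.6 -49.9 170.2] rot [-0.3 -0.   0.1] F [-4.9  1.1  7.2] op 0.271
120.0 [0.9, 2.8, 3.2] [0.3, 0.0, -0.1]
123.0 [0.9, 7.6, 6.2] [0.3, 0.0, -0.1]
126.0 [0.9, 12.2, 9.4] [0.3, 0.0, -0.1]
129.0 [0.9, 16.7, 12.8] [0.3, 0.0, -0.1]
132.0 [1.0, 21.0, 16.5] [0.3, 0.0, -0.1]
```

View pics/s5c.png

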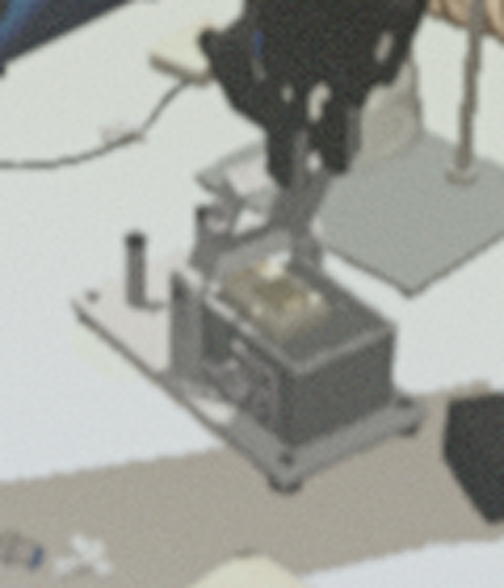

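Emit:
step_arm(
  hand=[20, 20, 20, 20, 20],
  offset=[
    [0, 3, 2.2],
    [0, 7.8, 5.2],
    [0, 12.5, 8.4],
    [0, 17, 12],
    [0, 21.5, 15.8],
  ],
  turn=[
    [0, 0, 0],
    [0, 0, 0],
    [0, 0, 0],
    [0, 0, 0],
    [0, 0, 0],
  ],
)

```text
time_s: 11.38
ee_pos: [0.5208, -0.3434, 0.1548]
ee_rot: [0.997, -0.081, -0.001, 0.004]
contact_force: [-6.3, -0.3, 5.7]
opening: 0.273
```

```bash
python3 -c "
from h import *
st();arc(132,148,(0,-.5,2))"
```

```text
t 11.38 car [ -0.7 -73.2 154.8] rot [-0.4 -0.   0.2] F [-6.3 -0.3  5.7] op 0.273
135.2 [1.0, 2.6, 4.4] [0.4, 0.0, -0.2]
138.4 [1.0, 6.7, 8.8] [0.4, 0.0, -0.2]
141.6 [1.1, 10.6, 13.5] [0.4, 0.0, -0.2]
144.8 [1.1, 14.1, 18.3] [0.4, 0.0, -0.2]
148.0 [1.1, 17.4, 23.4] [0.4, 0.0, -0.2]
```

Emit:
step_arm(
  hand=[20, 20, 20, 20, 20],
  offset=[
    [-0.5, 2.8, 4],
    [-0.7, 7, 8.4],
    [-0.7, 11, 13],
    [-0.7, 14.5, 18],
    [-0.7, 18, 23],
  ],
  turn=[
    [0, 0, 0],
    [0, 0, 0],
    [0, 0, 0],
    [0, 0, 0],
    [0, 0, 0],
  ],
)

```text
time_s: 12.0
ee_pos: [0.5176, -0.3628, 0.1322]
ee_rot: [0.997, -0.081, 0.0, 0.005]
contact_force: [-2.3, -2.2, 5.4]
opening: 0.273
```

```bash
python3 -c "
from h import *
st();arc(148,164,(0,-.5,2))"
```

```text
t 12.0 car [ -0.9 -92.8 132.2] rot [-0.6  0.   0.2] F [-2.3 -2.2  5.4] op 0.273
151.2 [1.2, 0.9, 5.9] [0.6, -0.0, -0.2]
154.4 [1.2, 3.7, 11.3] [0.6, -0.0, -0.2]
157.6 [1.2, 6.0, 16.8] [0.6, -0.0, -0.2]
160.8 [1.2, 8.1, 22.5] [0.6, -0.0, -0.2]
164.0 [1.2, 9.9, 28.3] [0.6, -0.0, -0.2]
```

Emit:
step_arm(
  hand=[20, 20, 20, 20, 20],
  offset=[
    [0, 1.5, 5.5],
    [0, 4, 11],
    [0, 6.2, 16.5],
    [0, 8.2, 22.3],
    [0, 9.9, 28.3],
  ],
  turn=[
    [0, 0, 0],
    [0, 0, 0],
    [0, 0, 0],
    [0, 0, 0],
    [0, 0, 0],
  ],
)

```text
time_s: 12.62
ee_pos: [0.5156, -0.3751, 0.1042]
ee_rot: [0.997, -0.082, -0.0, 0.007]
contact_force: [-5.2, -6.2, 4.5]
opening: 0.275
```

```bash
python3 -c "
from h import *
st();arc(164,177,(0,-.5,1.5))"
```

```text
t 12.62 car [  -0.9 -105.3  104.2] rot [-0.8  0.1  0.3] F [-5.2 -6.2  4.5] op 0.275
166.6 [1.2, -1.1, 5.3] [0.8, -0.1, -0.3]
169.2 [1.2, -0.1, 10.1] [0.8, -0.1, -0.3]
171.8 [1.2, 0.6, 15.0] [0.8, -0.1, -0.3]
174.4 [1.2, 1.1, 19.8] [0.8, -0.1, -0.3]
177.0 [1.2, 1.4, 24.7] [0.8, -0.1, -0.3]
```

Emit:
step_arm(
  hand=[20, 20, 20, 20, 20],
  offset=[
    [-0.5, 0.8, 5.3],
    [-0.5, 1.7, 10.2],
    [-0.5, 2.4, 15],
    [-0.5, 2.8, 20],
    [-0.5, 3, 25],
  ],
  turn=[
    [0, 0, 0],
    [0, 0, 0],
    [0, 0, 0],
    [0, 0, 0],
    [0, 0, 0],
  ],
)

```text
time_s: 13.25
ee_pos: [0.5148, -0.3794, 0.0792]
ee_rot: [0.997, -0.082, 0.0, 0.008]
contact_force: [-2.5, -5.5, 3.3]
opening: 0.274
```

```bash
python3 -c "
from h import *
st();c=cams.read_camera('scene');f=c['frame']
cv2.imwrite('pics/s6c.png',cv2.resize(f[160:300,290:410],None,fx=4.2,fy=4.2,interpolation=cv2.INTER_CUBIC))"
```

```text
t 13.25 car [  -0.9 -109.7   79.2] rot [-1.   0.1  0.3] F [-2.5 -5.5  3.3] op 0.274
```

View pics/s6c.png

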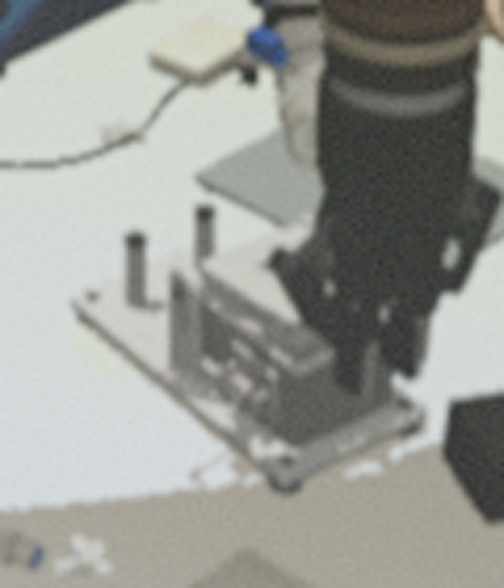

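Emit:
step_arm(
  hand=[20, 20, 20, 20, 20],
  offset=[
    [0, 0.5, 2],
    [0, 0.5, 4],
    [0, 0.5, 5.5],
    [0, 0.5, 6.5],
    [0, 0.5, 6.5],
  ],
  turn=[
    [0, 0, 0],
    [0, 0, 0],
    [0, 0, 0],
    [0, 0, 0],
    [0, 0, 0],
  ],
)

```text
time_s: 13.92
ee_pos: [0.5147, -0.3798, 0.0719]
ee_rot: [0.997, -0.082, 0.0, 0.008]
contact_force: [-0.4, -0.8, 1.6]
opening: 0.273
```

```bash
python3 -c "
from h import *
st()"
```

```text
t 13.93 car [  -1.  -110.1   71.9] rot [-0.9  0.1  0.3] F [-0.4 -0.8  1.6] op 0.273
```

Emit:
step_arm(
  hand=[20, 20, 20, 20, 20],
  offset=[
    [0, 0, 1],
    [0, 0, 2],
    [0, 0, 3],
    [0, 0, 3],
    [0, 0, 3],
  ],
  turn=[
    [0, 0, 0],
    [0, 0, 0],
    [0, 0, 0],
    [0, 0, 0],
    [0, 0, 0],
  ],
)

```text
time_s: 14.55
ee_pos: [0.5147, -0.3799, 0.0688]
ee_rot: [0.997, -0.082, -0.0, 0.008]
contact_force: [-1.8, -1.2, 1.3]
opening: 0.281
```

```bash
python3 -c "
from h import *
st()"
```

```text
t 14.55 car [  -1.  -110.1   68.8] rot [-0.9  0.1  0.3] F [-1.8 -1.2  1.3] op 0.281
```

Emit:
step_arm(
  hand=[45, 50, 50, 50, 50],
  offset=[
    [0, 0, 0],
    [0, 0, 0],
    [0, 0, 0],
    [0, 0, -20],
    [0, 0, -55],
  ],
  turn=[
    [0, 0, 0],
    [0, 0, 0],
    [0, 0, 0],
    [0, 0, 0],
    [0, 0, 0],
  ],
)

```text
time_s: 15.18
ee_pos: [0.514, -0.3783, 0.1228]
ee_rot: [0.997, -0.082, -0.001, 0.007]
contact_force: [0.5, -0.4, 0.2]
opening: 0.588
```

```bash
python3 -c "
from h import *
st();c=cams.read_camera('scene');f=c['frame']
cv2.imwrite('pics/s7c.png',cv2.resize(f[160:300,290:410],None,fx=4.2,fy=4.2,interpolation=cv2.INTER_CUBIC))
c=cams.read_camera('wrist');save(c,'w7')"
```

```text
t 15.18 car [  -1.9 -108.7  122.8] rot [-0.8 -0.1  0.3] F [ 0.5 -0.4  0.2] op 0.588
```

View pics/s7c.png

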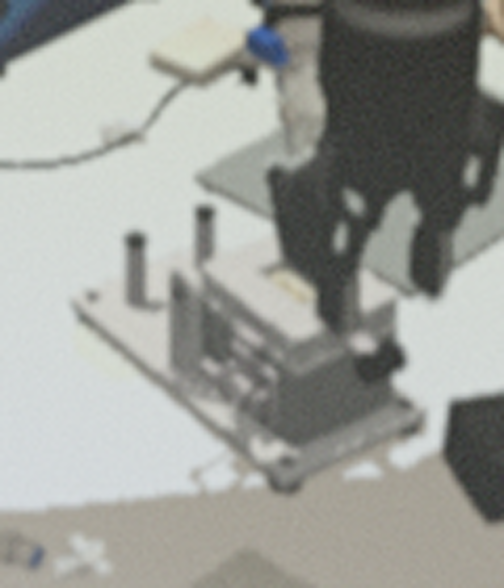

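View pics/w7.png

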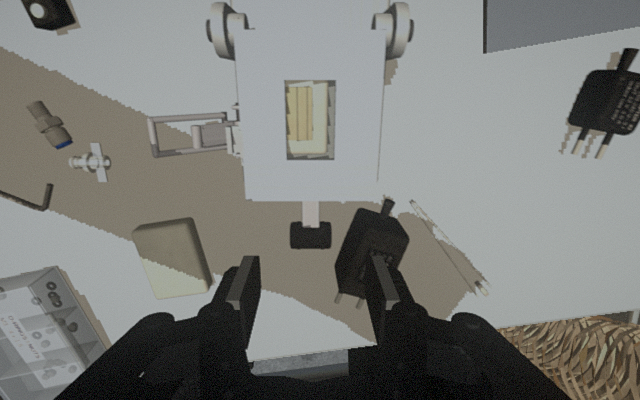

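```bash
python3 -c "
from h import *
c=cams.read_camera('wrist');f=c['frame']
g=lambda n,u,v,z:print(n,inv(onz(c,u,v,z)).round(1))
g('bar',311,235,73.5);g('bailtop',151,120,68);g('bailbot',155,157,68);g('levtip',194,135,64);g('corner',246,200,86);g('corner2',379,207,86);g('hingeL',240,30,86);g('hR',386,30,86)
cv2.imwrite('pics/w7c.png',cv2.resize(f[90:250,130:400],None,fx=2.9,fy=2.9,interpolation=cv2.INTER_CUBIC))"
```

```text
bar [-5.40000e+01  3.58073e+04  7.35000e+04]
bailtop [31462.3  7654.1 68000. ]
bailbot [31911.5 15096.4 68000. ]
levtip [21968.9 10021.3 64000. ]
corner [17618.6 31194.  86000. ]
corner2 [-18883.6  33520.3  86000. ]
hingeL [ 15959.3 -10445.8  86000. ]
hR [-17687.9 -10320.8  86000. ]
```

View pics/w7c.png

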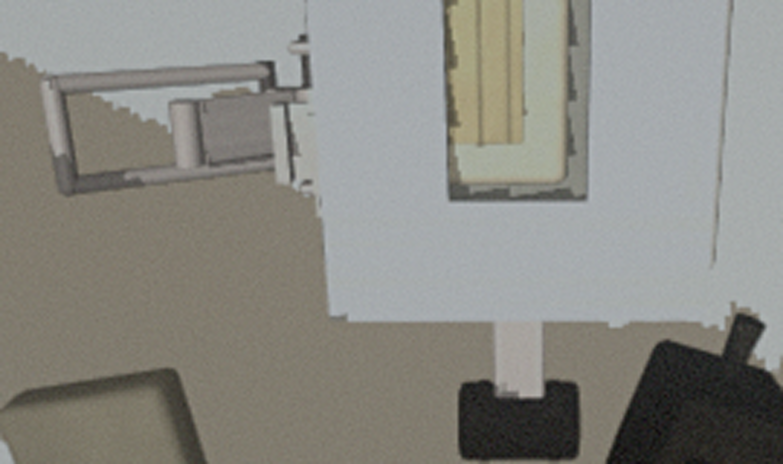

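```bash
python3 -c "
from h import *
c=cams.read_camera('wrist');f=c['frame']
g=lambda n,u,v,z:print(n,inv(onz(c,130+u/2.9,90+v/2.9,z/1000)).round(1))
g('bar',519,420,73.5);g('bail',57,133,68);g('bailA',48,85,68);g('bailB',66,188,68);g('levtip',186,135,64);g('corner',329,317,86);g('corner2',718,322,86);g('edgeL',305,0,86);g('edgeR',735,0,86)
g('k',283,145,75)"
```

```text
bar [  -0.9 -108.6   73.5]
bail [-86.5 -51.4  68. ]
bailA [-86.6 -42.7  68. ]
bailB [-86.6 -61.8  68. ]
levtip [-63.9 -52.6  64. ]
corner [-34.8 -81.7  86. ]
corner2 [ 35.3 -83.1  86. ]
edgeL [-34.5 -27.6  86. ]
edgeR [ 34.6 -27.9  86. ]
k [-42.9 -52.7  75. ]
```

```bash
python3 -c "
from h import *
st();print(rel(w([-118,-52,118])))"
```

```text
t 15.38 car [  -0.6 -109.4  124.4] rot [-1.   0.2  0.3] F [-1.1  0.1  0.3] op 0.586
(array([-117.7,  -56.9,    5.2]), array([ 1. , -0.2, -0.3]))
```

Emit:
step_arm(
  hand=[50, 20, 0, 0, 0],
  offset=[
    [-40, -10, 0],
    [-80, -30, 3],
    [-118, -57, 5],
    [-118, -57, 5],
    [-118, -57, 5],
  ],
  turn=[
    [1, 0, 0],
    [1, 0, 0],
    [1, 0, 0],
    [1, 0, 0],
    [1, 0, 0],
  ],
)

```text
time_s: 16.0
ee_pos: [0.4083, -0.304, 0.1177]
ee_rot: [0.997, -0.082, 0.002, -0.0]
contact_force: [-1.2, -0.9, 0.4]
opening: 0.0
```

```bash
python3 -c "
from h import *
st();c=cams.read_camera('wrist');save(c,'w8');X=manip.state()['ee_pos'];
for d in ([-14.5,-11,-19],[14.5,-11,-19],[-14.5,11,-19],[14.5,11,-19]): print(d,proj(c,w(inv(X)+np.array(d))).round(0))
"
```

```text
t 16.0 car [-118.1  -52.   117.7] rot [0.  0.2 0.3] F [-1.2 -0.9  0.4] op 0.0
[-14.5, -11, -19] [283. 288.]
[14.5, -11, -19] [341. 287.]
[-14.5, 11, -19] [282. 248.]
[14.5, 11, -19] [342. 248.]
```

View pics/w8.png

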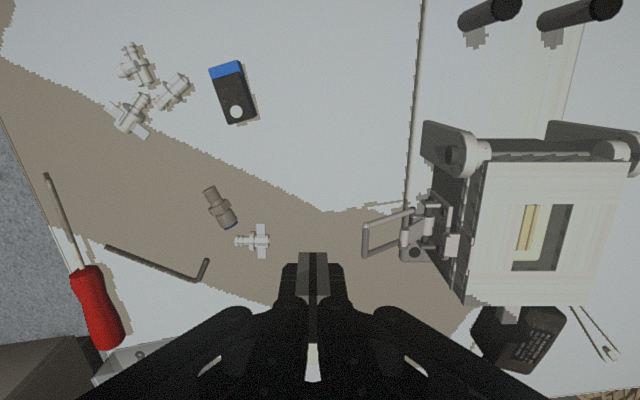

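```bash
python3 -c "
import cv2
f=cv2.imread('pics/w8.png');cv2.imwrite('pics/w8c.png',cv2.resize(f[200:340,240:480],None,fx=3.3,fy=3.3,interpolation=cv2.INTER_CUBIC)*1)
import numpy as np
g=cv2.resize(f[235:325,265:365],None,fx=6,fy=6,interpolation=cv2.INTER_CUBIC).astype(float)*2;cv2.imwrite('pics/w8d.png',g.clip(0,255))"
```

```text
[ WARN:0@0.073] global loadsave.cpp:1063 imwrite_ Unsupported depth image for selected encoder is fallbacked to CV_8U.
```

View pics/w8d.png

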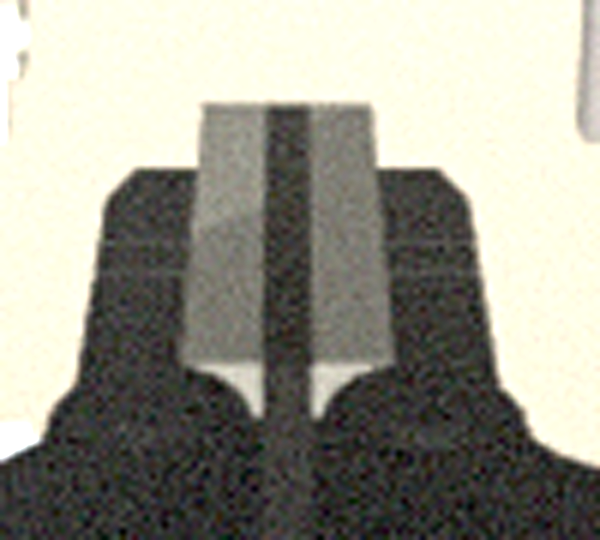

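Wrist view: the tray is shut, the bail is leaning out with its bar near (365,240), and the lever lies inside it. The closed pads are about 14 mm thick over both. I go down outside the bail and push it inward.

Emit:
step_arm(
  hand=[0, 0, 0, 0, 0],
  offset=[
    [0, 0, 20],
    [0, 0, 43.5],
    [10, 0, 43.5],
    [18, 0, 43.5],
    [24, 0, 41.5],
  ],
  turn=[
    [0, 0, 0],
    [0, 0, 0],
    [0, 0, 0],
    [0, 0, 0],
    [0, 0, 0],
  ],
)

```text
time_s: 16.68
ee_pos: [0.4334, -0.3088, 0.0776]
ee_rot: [0.997, -0.082, 0.002, 0.0]
contact_force: [-4.1, 1.2, 5.1]
opening: -0.001
```

```bash
python3 -c "
from h import *
st();c=cams.read_camera('wrist');save(c,'w9')"
```

```text
t 16.68 car [-92.5 -52.8  77.6] rot [-0.   0.2  0.3] F [-4.1  1.2  5.1] op -0.001
```

View pics/w9.png

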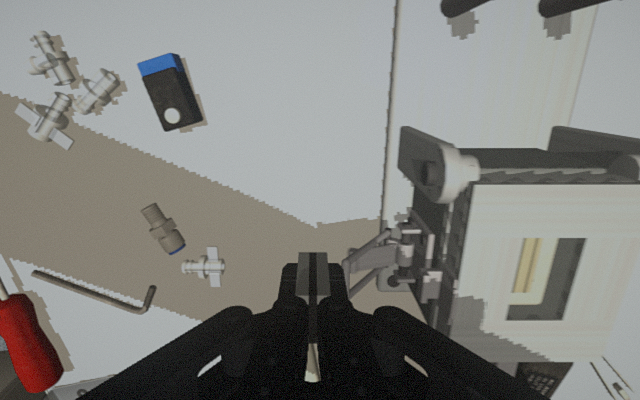

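```bash
python3 -c "
from h import *
f=cv2.imread('pics/w9.png');cv2.imwrite('pics/w9c.png',(cv2.resize(f[200:340,270:470],None,fx=4,fy=4,interpolation=cv2.INTER_CUBIC).astype(float)*1.5).clip(0,255).astype(np.uint8))
c=cams.read_camera('scene');st();f=c['frame'];cv2.imwrite('pics/s9c.png',cv2.resize(f[190:310,290:410],None,fx=5,fy=5,interpolation=cv2.INTER_CUBIC))"
```

```text
t 16.77 car [-91.7 -52.8  77.9] rot [-0.   0.3  0.3] F [-2.6  1.3  3.3] op 0.003
```

View pics/w9c.png

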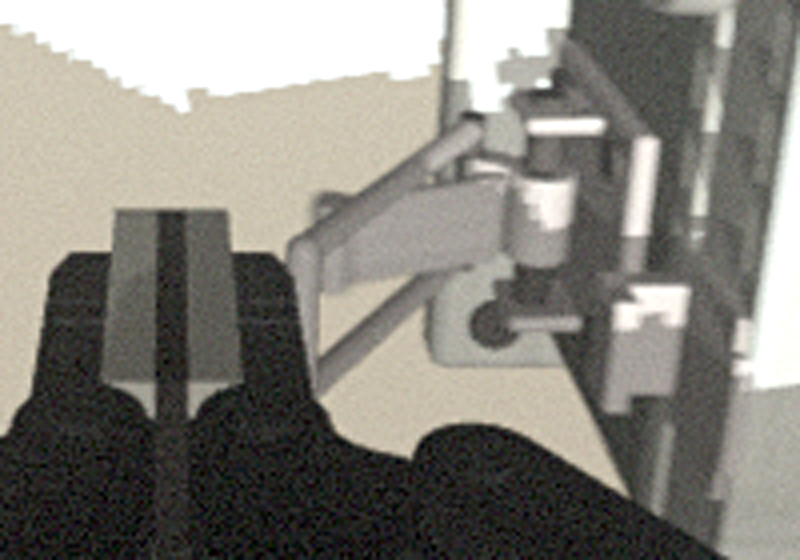

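View pics/s9c.png

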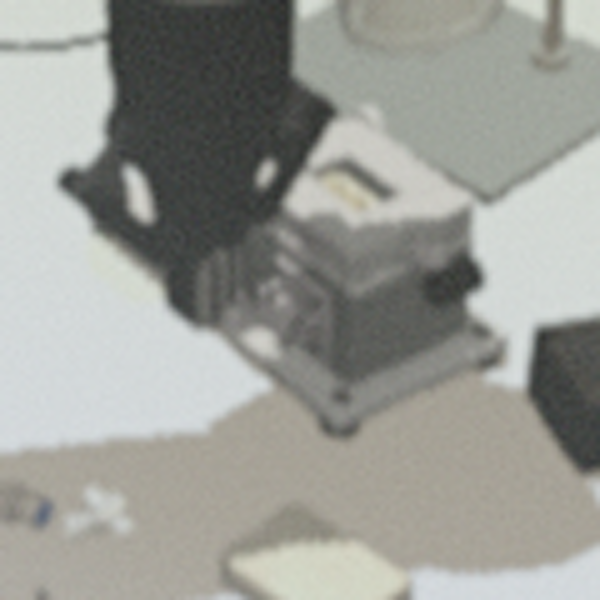

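```bash
python3 -c "
from h import *
c=cams.read_camera('wrist');st()
P=lambda n,p: print(n,((proj(c,w(p))-[270,200])*4).round(0))
P('tip0',(-62,-52,64));P('piv',(-43,-52,41));P('keeper',(-39,-52,73.5));P('pins',(-53,-52,41));P('bar0',(-85,-52,68));P('bar -77',(-77,-52,75.5))
for ph in (30,10,-10,-30): r=np.radians(ph);P(('tip',ph),(-43-30*np.cos(r),-52,41+30*np.sin(r)))
"
```

```text
t 16.82 car [-92.1 -52.7  77.7] rot [-0.   0.3  0.3] F [-3.   0.7  2. ] op -0.003
tip0 [413. 285.]
piv [522. 195.]
keeper [632. 328.]
pins [449. 195.]
bar0 [221. 305.]
bar -77 [296. 341.]
('tip', 30) [345. 252.]
('tip', 10) [309. 215.]
('tip', -10) [301. 179.]
('tip', -30) [319. 148.]
```

```bash
python3 -c "
from h import *
print(manip.state()['joint_positions'].round(2));st();print(rel(w([-118,-52,90]),down(YAW+90)))"
```

```text
[-0.62  0.19 -0.34  1.03  0.    1.11]
t 16.82 car [-92.1 -52.7  77.7] rot [-0.   0.3  0.3] F [-3.   0.7  2. ] op -0.003
(array([-25.8,  -0.6, -12.5]), array([  0.2,  -0.2, -90.3]))
```

Emit:
step_arm(
  hand=[0, 0, 0, 0, 0],
  offset=[
    [-15, 0, 0],
    [-33, 0, -10],
    [-35, 0, -15],
    [-35, 0, -20],
    [-35, 0, -20],
  ],
  turn=[
    [0, 0, 0],
    [0, 0, -10],
    [0, 0, -20],
    [0, 0, -30],
    [0, 0, -40],
  ],
)

```text
time_s: 17.45
ee_pos: [0.3987, -0.3032, 0.0981]
ee_rot: [0.964, 0.267, 0.003, 0.002]
contact_force: [-0.7, -0.7, 0.1]
opening: -0.003
```

Emit:
step_arm(
  hand=[0, 0, 0, 0, 0],
  offset=[
    [0, 0, 0],
    [0, 0, 0],
    [0, 0, 0],
    [0, 0, 0],
    [0, 0, 0],
  ],
  turn=[
    [0, 0, -10],
    [0, 0, -20],
    [0, 0, -30],
    [0, 0, -40],
    [0, 0, -50],
  ],
)

```text
time_s: 18.08
ee_pos: [0.398, -0.3032, 0.0982]
ee_rot: [0.759, 0.651, 0.002, 0.003]
contact_force: [0.2, 0.1, -0.1]
opening: 0.002
```

```bash
python3 -c "
from h import *
st();c=cams.read_camera('wrist');save(c,'w10');print(manip.state()['joint_positions'].round(2))
P=lambda n,p: print(n,((proj(c,w(p)))).round(0))
P('tip0',(-62,-52,64));P('piv',(-43,-52,41));P('keeper',(-39,-52,73.5));P('bar0',(-85,-52,68))
for ph in (30,10,-10,-30): r=np.radians(ph);P(('tip',ph),(-43-30*np.cos(r),-52,41+30*np.sin(r)))
c=cams.read_camera('scene');f=c['frame'];cv2.imwrite('pics/s10c.png',cv2.resize(f[190:310,290:410],None,fx=5,fy=5,interpolation=cv2.INTER_CUBIC))"
```

```text
t 18.07 car [-128.3  -52.8   98.2] rot [ -0.3   0.3 -90.4] F [ 0.2  0.1 -0.1] op 0.002
[-0.65  0.12 -0.38  1.06  0.   -0.5 ]
tip0 [312. 349.]
piv [312. 346.]
keeper [312. 392.]
bar0 [312. 322.]
('tip', 30) [312. 330.]
('tip', 10) [312. 315.]
('tip', -10) [312. 305.]
('tip', -30) [312. 300.]
```

View pics/w10.png

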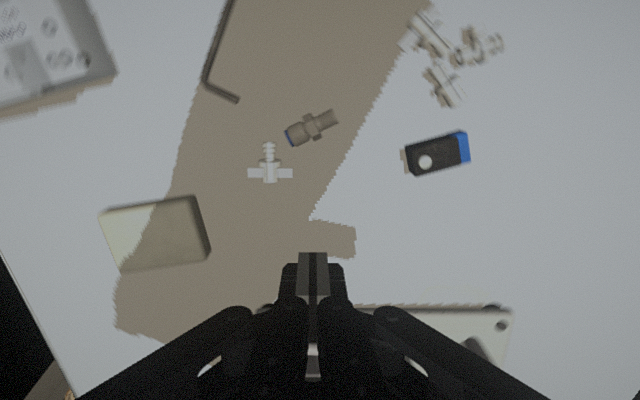

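View pics/s10c.png

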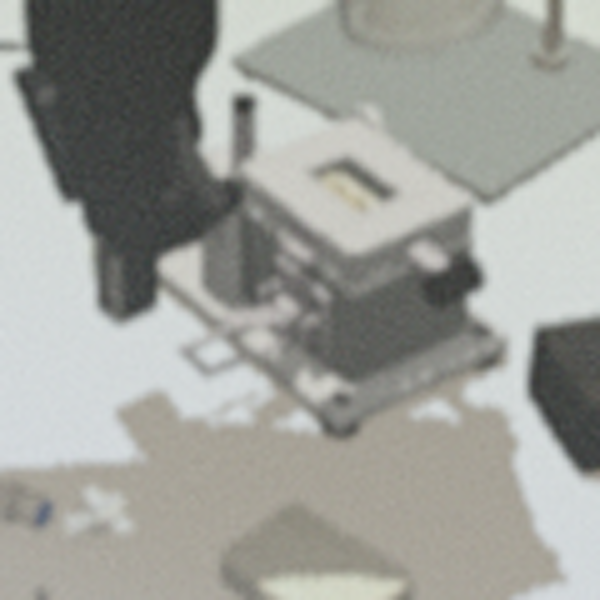

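```bash
cat >> h.py <<'E'
def onplane_y(c,u,v,yc=-52):
    o,d=ray(c,u,v); a=np.radians(YAW); n=np.array([-np.sin(a),np.cos(a),0]); p=w([0,yc,0])
    return inv(o+d*(n@(p-o))/(n@d)).round(1)
E
python3 -c "
from h import *
c=cams.read_camera('scene');f=c['frame']
cv2.imwrite('pics/s11c.png',cv2.resize(f[235:285,315:365],None,fx=12,fy=12,interpolation=cv2.INTER_CUBIC))
P=lambda n,p: print(n,((proj(c,w(p))-[315,235])*12).round(0))
P('tip0',(-62,-52,64));P('piv',(-43,-52,41));P('keeper',(-39,-52,73.5));P('bar0',(-85,-52,68))
for ph in (30,10,-10,-30): r=np.radians(ph);P(('tip',ph),(-43-30*np.cos(r),-52,41+30*np.sin(r)))
"
```

```text
tip0 [309. 135.]
piv [390. 200.]
keeper [412.  47.]
bar0 [204. 164.]
('tip', 30) [276. 185.]
('tip', 10) [259. 236.]
('tip', -10) [258. 283.]
('tip', -30) [273. 318.]
```

View pics/s11c.png

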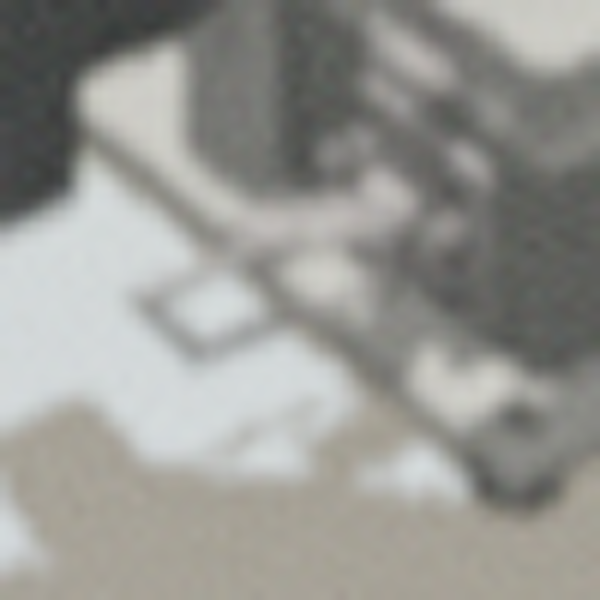

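```bash
python3 -c "
from h import *
c=cams.read_camera('scene');st()
g=lambda n,u,v:print(n,onplane_y(c,315+u/12,235+v/12))
g('tip',243,236);g('bar',170,328);g('tipup',235,215);g('tiplow',245,255)
print(onplane_y(c,315+140/12,235+300/12,-42.5),onplane_y(c,315+200/12,235+355/12,-61.5))
import glob
t=cams.read_camera('top')['frame'];cv2.imwrite('pics/t11.png',cv2.resize(t[180:255,320:400],None,fx=8,fy=8,interpolation=cv2.INTER_CUBIC))
"
```

```text
t 18.27 car [-128.1  -52.8   98.2] rot [ -0.3   0.2 -89.8] F [ 0.2 -0.5 -0.3] op -0.004
tip [-76.2 -52.   48. ]
bar [-92.1 -52.   34.6]
tipup [-78.  -52.   53.5]
tiplow [-75.7 -52.   43.5]
[-91.8 -42.5  34.5] [-92.5 -61.5  35.1]
```

View pics/t11.png

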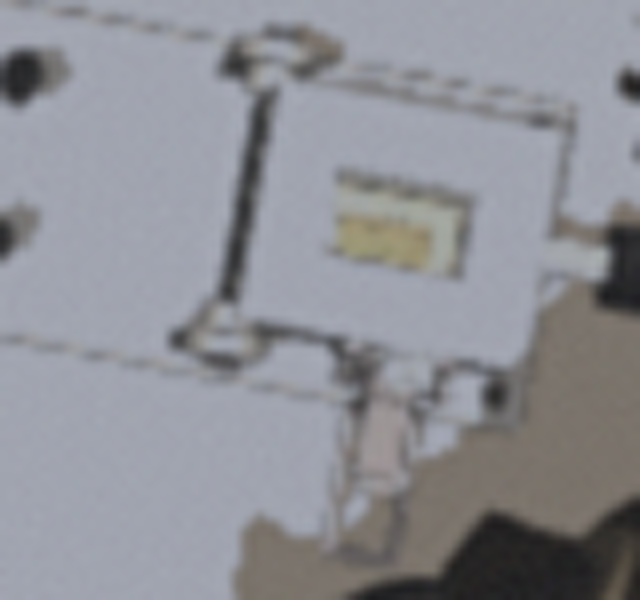

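Emit:
step_arm(
  hand=[24, 24, 24, 24, 24],
  offset=[
    [0.5, 30, 0],
    [1, 58, 2],
    [1, 58, 15],
    [1, 58, 28],
    [1, 58, 38],
  ],
  turn=[
    [0, 0, 0],
    [0, 0, 0],
    [0, 0, 0],
    [0, 0, 0],
    [0, 0, 0],
  ],
  newtons=20,
)

```text
time_s: 18.95
ee_pos: [0.4546, -0.3111, 0.0592]
ee_rot: [0.762, 0.648, 0.001, 0.002]
contact_force: [0.1, -0.5, 0.7]
opening: 0.28
```

```bash
python3 -c "
from h import *
st();c=cams.read_camera('wrist');f=c['frame'];cv2.imwrite('pics/w12.png',(cv2.resize(f[220:400,220:400],None,fx=3.3,fy=3.3,interpolation=cv2.INTER_CUBIC).astype(float)*1.7).clip(0,255).astype(np.uint8))"
```

```text
t 18.95 car [-71.2 -51.7  59.2] rot [ -0.2   0.2 -89.8] F [ 0.1 -0.5  0.7] op 0.28
```

View pics/w12.png

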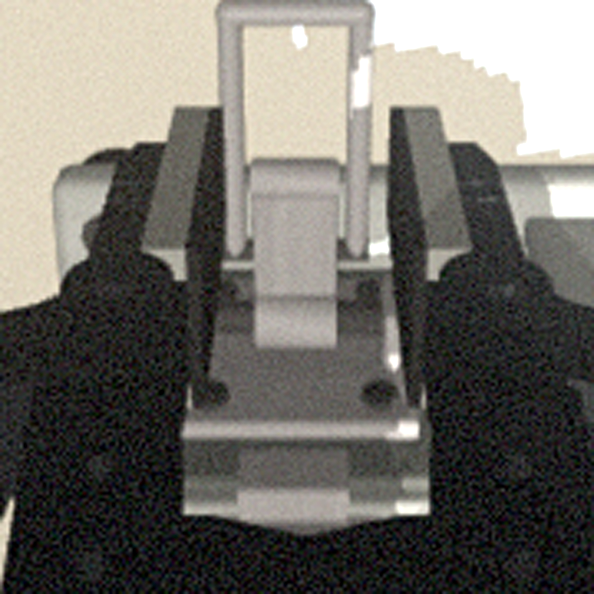

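Emit:
step_arm(
  hand=[18, 10, 8, 8, 8],
  offset=[
    [0, 0, 0],
    [0, 0, 0],
    [0, 0, 0],
    [0, 0, 0],
    [0, 0, 0],
  ],
  turn=[
    [0, 0, 0],
    [0, 0, 0],
    [0, 0, 0],
    [0, 0, 0],
    [0, 0, 0],
  ],
  newtons=20,
)

```text
time_s: 19.62
ee_pos: [0.4533, -0.3122, 0.0583]
ee_rot: [0.762, 0.647, -0.0, 0.002]
contact_force: [-3.6, -5.4, -1.9]
opening: 0.134
```

```bash
python3 -c "
from h import *
st();print(manip.state()['opening']*85.4);c=cams.read_camera('wrist');f=c['frame'];cv2.imwrite('pics/w13.png',(cv2.resize(f[220:400,220:400],None,fx=3.3,fy=3.3,interpolation=cv2.INTER_CUBIC).astype(float)*1.7).clip(0,255).astype(np.uint8))"
```

```text
t 19.62 car [-72.3 -53.   58.3] rot [ -0.2  -0.  -89.7] F [-3.6 -5.4 -1.9] op 0.134
11.414743893101914
```

View pics/w13.png

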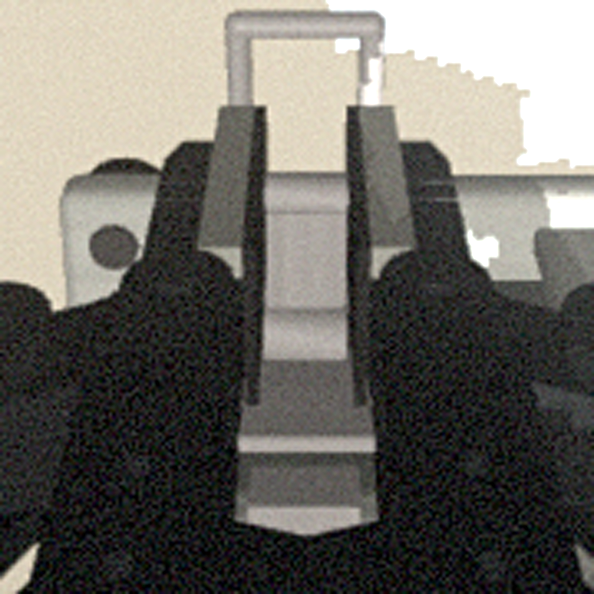

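Emit:
step_arm(
  hand=[8, 8, 8, 8, 8],
  offset=[
    [-0.5, 1, -3.8],
    [-0.5, 2.4, -7.4],
    [-0.5, 4.4, -10.8],
    [-0.5, 6.8, -13.9],
    [-0.5, 9.5, -16.5],
  ],
  turn=[
    [0, 0, 0],
    [0, 0, 0],
    [0, 0, 0],
    [0, 0, 0],
    [0, 0, 0],
  ],
)

```text
time_s: 20.3
ee_pos: [0.4624, -0.314, 0.0749]
ee_rot: [0.762, 0.647, -0.001, 0.001]
contact_force: [-1.9, 0.3, -5.6]
opening: 0.128
```

```bash
python3 -c "
from h import *
st();c=cams.read_camera('wrist');f=c['frame'];cv2.imwrite('pics/w14.png',(cv2.resize(f[220:400,220:400],None,fx=3.3,fy=3.3,interpolation=cv2.INTER_CUBIC).astype(float)*1.7).clip(0,255).astype(np.uint8))"
```

```text
t 20.3 car [-63.  -53.3  74.9] rot [ -0.2  -0.1 -89.7] F [-1.9  0.3 -5.6] op 0.128
```

View pics/w14.png

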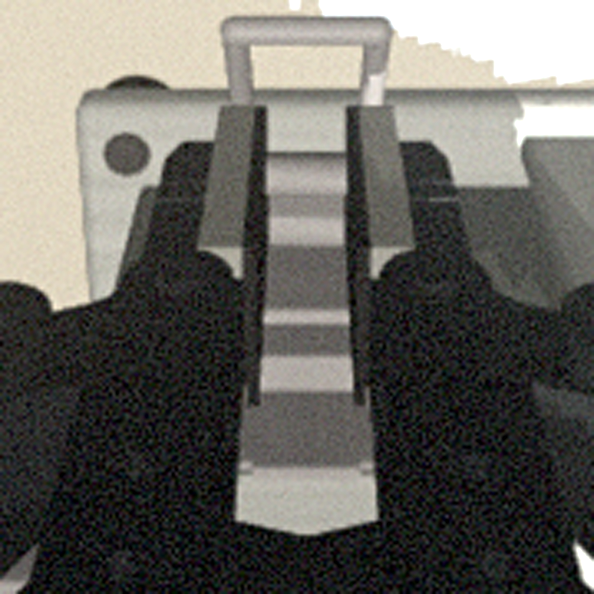

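Emit:
step_arm(
  hand=[20, 24, 24, 24, 12],
  offset=[
    [0, 0, 0],
    [0, 0, 0],
    [0, 0, -15],
    [0, 0, -32],
    [0, -25, -36],
  ],
  turn=[
    [0, 0, 0],
    [0, 0, 0],
    [0, 0, 0],
    [0, 0, 0],
    [0, 0, 0],
  ],
)

```text
time_s: 20.98
ee_pos: [0.44, -0.3109, 0.1139]
ee_rot: [0.762, 0.648, 0.0, 0.004]
contact_force: [0.8, -0.5, 0.3]
opening: 0.14
```

```bash
python3 -c "
from h import *
st();c=cams.read_camera('scene');f=c['frame'];cv2.imwrite('pics/s14.png',cv2.resize(f[235:285,315:365],None,fx=12,fy=12,interpolation=cv2.INTER_CUBIC))
c=cams.read_camera('wrist');f=c['frame'];cv2.imwrite('pics/w15.png',(cv2.resize(f[220:400,220:400],None,fx=3.3,fy=3.3,interpolation=cv2.INTER_CUBIC).astype(float)*1.7).clip(0,255).astype(np.uint8))"
```

```text
t 20.98 car [-85.7 -53.9 113.9] rot [ -0.5   0.1 -89.8] F [ 0.8 -0.5  0.3] op 0.14
```

View pics/s14.png

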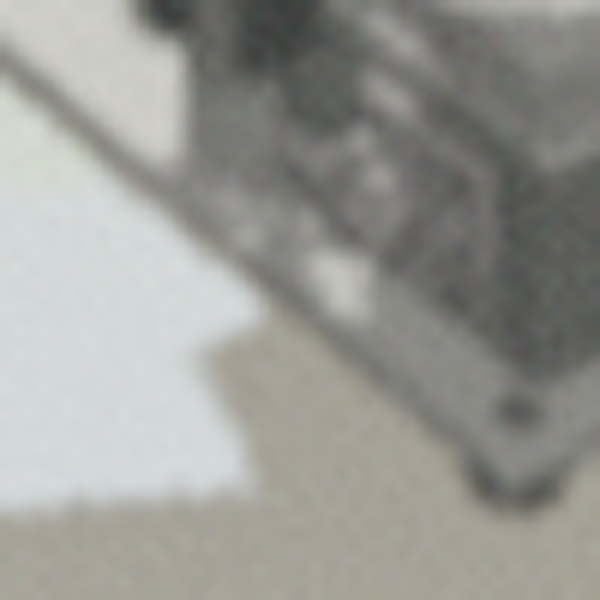

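View pics/w15.png

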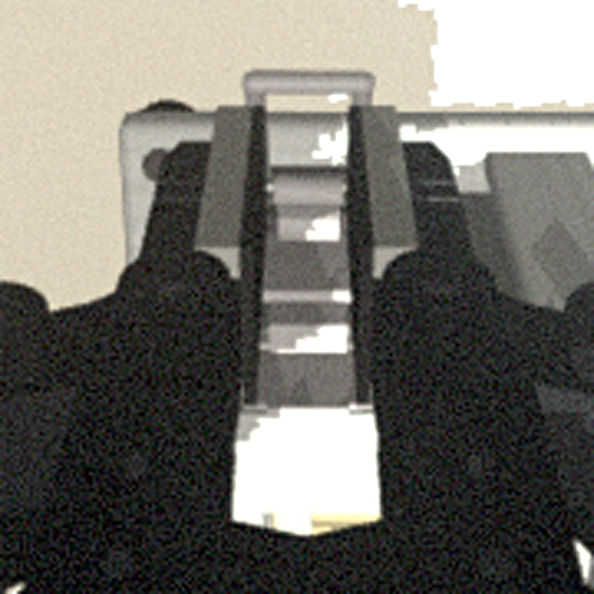

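```bash
python3 -c "
from h import *
c=cams.read_camera('wrist')
for z in (60,64,68): print(z,inv(onz(c,313.9,244.2,z/1000)).round(1),inv(onz(c,313,276,z/1000)).round(1))
st()"
```

```text
60 [-82.5 -52.   60. ] [-60.8 -52.6  60. ]
64 [-84.5 -52.   64. ] [-63.3 -52.6  64. ]
68 [-86.6 -52.   68. ] [-65.8 -52.6  68. ]
t 21.12 car [-87.6 -53.4 112.9] rot [ -0.4   0.  -89.7] F [-0.2 -1.3 -0.2] op 0.139
```

Emit:
step_arm(
  hand=[0, 0, 0, 0, 0],
  offset=[
    [1.4, -28, 0],
    [1.4, -32, 18],
    [1.4, -32, 38],
    [1.4, -21, 39],
    [1.4, -13, 39],
  ],
  turn=[
    [0, 0, 0],
    [0, 0, 0],
    [0, 0, 0],
    [0, 0, 0],
    [0, 0, 0],
  ],
)

```text
time_s: 21.75
ee_pos: [0.427, -0.3074, 0.0746]
ee_rot: [0.762, 0.647, -0.0, 0.003]
contact_force: [-9.2, 1.5, 6.2]
opening: 0.001
```

```bash
python3 -c "
from h import *
st()
for x,z in [(-97,76),(-93,79),(-89,82),(-85,84.5),(-81,87)]: print(x,rel(w([x,-52,z]),down(YAW+90)))
c=cams.read_camera('wrist');f=c['frame'];cv2.imwrite('pics/w16.png',(cv2.resize(f[220:400,220:400],None,fx=3.3,fy=3.3,interpolation=cv2.INTER_CUBIC).astype(float)*1.7).clip(0,255).astype(np.uint8))"
```

```text
t 21.75 car [-99.1 -52.4  74.6] rot [ -0.4   0.  -89.7] F [-9.2  1.5  6.2] op 0.001
-97 (array([ 0.4,  2.1, -1.4]), array([ 0.3,  0.3, -0.3]))
-93 (array([ 0.4,  6.1, -4.4]), array([ 0.3,  0.3, -0.3]))
-89 (array([ 0.4, 10.1, -7.3]), array([ 0.3,  0.3, -0.3]))
-85 (array([ 0.4, 14.1, -9.8]), array([ 0.3,  0.3, -0.3]))
-81 (array([  0.5,  18.1, -12.3]), array([ 0.3,  0.3, -0.3]))
```

View pics/w16.png

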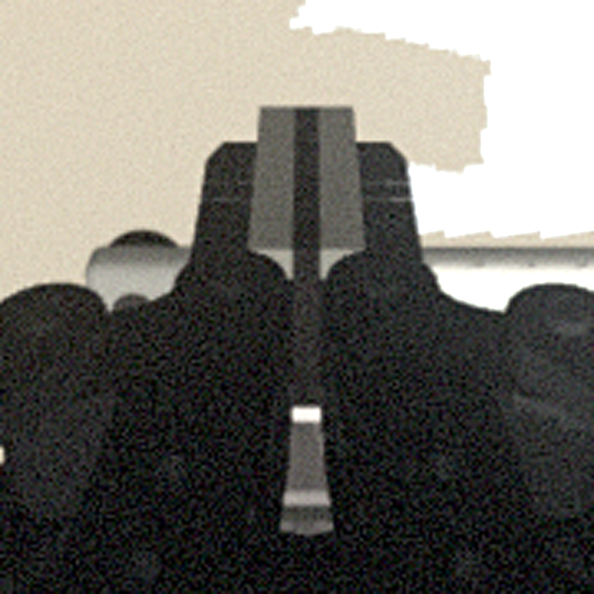

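The push jams because friction along the legs turns the lever. I back off and pinch the bail by its sides instead.

Emit:
step_arm(
  hand=[0, 10, 32, 32, 32],
  offset=[
    [0.4, -5, -4],
    [0.4, -6, -22],
    [0.4, 4, -36],
    [0.4, 9, -36],
    [0.4, 9, -30],
  ],
  turn=[
    [0, 0, 0],
    [0, 0, 0],
    [0, 0, 0],
    [0, 0, 0],
    [0, 0, 0],
  ],
)

```text
time_s: 22.42
ee_pos: [0.4367, -0.3086, 0.1049]
ee_rot: [0.762, 0.647, -0.0, 0.004]
contact_force: [0.1, 0.8, -1.0]
opening: 0.373
```

```bash
python3 -c "
from h import *
st()
c=cams.read_camera('wrist');f=c['frame'];cv2.imwrite('pics/w17.png',(cv2.resize(f[220:400,220:400],None,fx=3.3,fy=3.3,interpolation=cv2.INTER_CUBIC).astype(float)*1.7).clip(0,255).astype(np.uint8))"
```

```text
t 22.43 car [-89.3 -52.  104.9] rot [ -0.5   0.  -89.8] F [ 0.1  0.8 -1. ] op 0.373
```

View pics/w17.png

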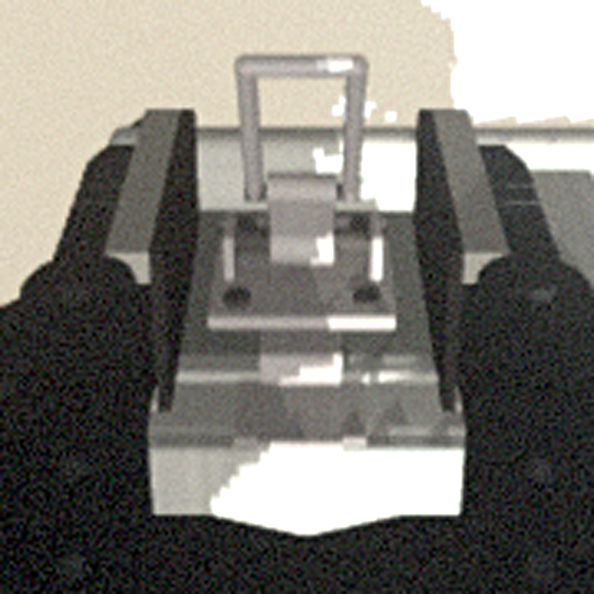

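```bash
python3 -c "
from h import *
c=cams.read_camera('wrist');st()
for a in range(0,45,5):
  r=np.radians; pin=np.array([-43-10*np.cos(r(a)),41-10*np.sin(r(a))]); bar=pin+42*np.array([-np.cos(r(40-a)),np.sin(r(40-a))]); tip=np.array([-43-30*np.cos(r(50-a)),41+30*np.sin(r(50-a))])
  P=lambda p:((proj(c,w([p[0],-52,p[1]]))-220)*3.3).round(0)
  print(a,bar.round(1),tip.round(1),P(bar),P(tip))
"
```

```text
t 22.52 car [-90.7 -51.5 103.3] rot [ -0.3  -0.  -89.8] F [ 0.5 -0.1 -1.8] op 0.374
0 [-85.2  68. ] [-62.3  64. ] [299. 126.] [300. 231.]
5 [-87.4  64.2] [-64.2  62.2] [300. 103.] [300. 216.]
10 [-89.2  60.3] [-66.   60.3] [300.  82.] [300. 201.]
15 [-90.7  56.2] [-67.6  58.2] [300.  64.] [300. 186.]
20 [-91.9  51.9] [-69.  56.] [300.  47.] [301. 173.]
25 [-92.6  47.6] [-70.2  53.7] [300.  33.] [301. 160.]
30 [-93.   43.3] [-71.2  51.3] [300.  21.] [301. 148.]
35 [-93.   38.9] [-72.   48.8] [300.  12.] [301. 138.]
40 [-92.7  34.6] [-72.5  46.2] [301.   4.] [301. 128.]
```

Emit:
step_arm(
  hand=[32, 32, 32, 32, 15],
  offset=[
    [-0.5, -8, 5],
    [-0.5, -8, 20],
    [-0.5, -8, 35],
    [-0.5, -8, 35],
    [-0.5, -8, 35],
  ],
  turn=[
    [0, 0, 0],
    [0, 0, 0],
    [0, 0, 0],
    [0, 0, 0],
    [0, 0, 0],
  ],
  newtons=25,
)

```text
time_s: 23.15
ee_pos: [0.4272, -0.3078, 0.0683]
ee_rot: [0.762, 0.647, -0.002, 0.002]
contact_force: [-2.0, -2.3, 1.0]
opening: 0.223
```

Emit:
step_arm(
  hand=[15, 15, 15, 15, 15],
  offset=[
    [0, 0, 0],
    [0, 0, 0],
    [0, 0, 0],
    [0, 0, 0],
    [0, 0, 0],
  ],
  turn=[
    [0, 0, 0],
    [0, 0, 0],
    [0, 0, 0],
    [0, 0, 0],
    [0, 0, 0],
  ],
)

```text
time_s: 23.78
ee_pos: [0.4271, -0.3079, 0.0683]
ee_rot: [0.763, 0.647, -0.002, 0.002]
contact_force: [-0.9, -1.8, 1.1]
opening: 0.218
```

```bash
python3 -c "
from h import *
st();print(manip.state()['opening']*85.4)
c=cams.read_camera('wrist');f=c['frame'];cv2.imwrite('pics/w18.png',(cv2.resize(f[220:400,220:400],None,fx=3.3,fy=3.3,interpolation=cv2.INTER_CUBIC).astype(float)*1.7).clip(0,255).astype(np.uint8))"
```

```text
t 23.77 car [-98.8 -52.9  68.3] rot [ -0.3  -0.2 -89.7] F [-0.9 -1.8  1.1] op 0.218
18.61425745047704
```

View pics/w18.png

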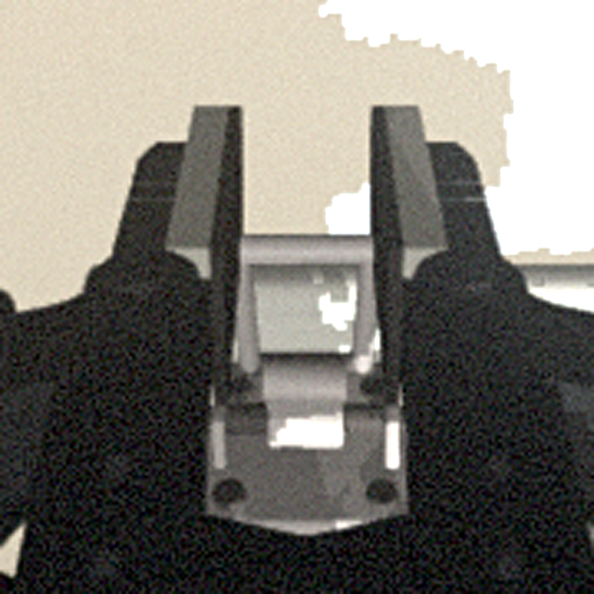

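```bash
cat >> h.py <<'E'
B0=np.array([-90.7,56.2])
def bail(T,b1,b2,p1=0,p2=1):
    # T: tcp-bar offset (x,z) in mm
    for k,(b,p) in enumerate(zip(np.linspace(b1,b2,6)[1:],np.linspace(p1,p2,6)[1:])):
        r=np.radians(b); pin=np.array([-52.7-.3*p,38.4+2.6*p]); q=pin+42*np.array([-np.cos(r),np.sin(r)])
        o,t=rel(w([q[0]+T[0],-52.9,q[1]+T[1]]),down(YAW+90)); print(round(b),q.round(1),o.tolist(),t.tolist())
E
python3 -c "
from h import *
st();bail((-98.8+90.7,68.3-56.2),25,50,0,.7)"
```

```text
t 23.82 car [-98.9 -52.9  68.3] rot [ -0.3  -0.2 -89.7] F [-1.  -1.1  1.4] op 0.212
30 [-89.1  59.8] [-0.0, 1.6, -3.6] [0.1, 0.3, -0.3]
35 [-87.2  63.2] [-0.0, 3.6, -7.0] [0.1, 0.3, -0.3]
40 [-85.   66.5] [-0.0, 5.8, -10.3] [0.1, 0.3, -0.3]
45 [-82.6  69.6] [-0.0, 8.2, -13.3] [0.1, 0.3, -0.3]
50 [-79.9  72.4] [-0.0, 10.9, -16.2] [0.1, 0.3, -0.3]
```

Emit:
step_arm(
  hand=[15, 15, 15, 15, 15],
  offset=[
    [0, 1.6, -3.6],
    [0, 3.6, -7],
    [0, 5.8, -10.3],
    [0, 8.2, -13.3],
    [0, 10.9, -16.2],
  ],
  turn=[
    [0, 0, 0],
    [0, 0, 0],
    [0, 0, 0],
    [0, 0, 0],
    [0, 0, 0],
  ],
)

```text
time_s: 24.45
ee_pos: [0.4382, -0.3096, 0.0844]
ee_rot: [0.762, 0.647, -0.002, 0.002]
contact_force: [4.3, -3.6, -7.7]
opening: 0.219
```

```bash
python3 -c "
from h import *
st();bail((-98.8+90.7,68.3-56.2),50,75,.7,1)"
```

```text
t 24.45 car [-87.6 -52.8  84.4] rot [ -0.3  -0.2 -89.7] F [ 4.3 -3.6 -7.7] op 0.219
55 [-77.   74.8] [-0.1, 2.5, -2.4] [0.1, 0.3, -0.3]
60 [-73.9  76.9] [-0.1, 5.6, -4.6] [0.1, 0.3, -0.3]
65 [-70.7  78.8] [-0.0, 8.8, -6.4] [0.1, 0.3, -0.3]
70 [-67.3  80.3] [-0.0, 12.2, -7.9] [0.1, 0.3, -0.3]
75 [-63.9  81.6] [-0.0, 15.6, -9.2] [0.1, 0.3, -0.3]
```

Emit:
step_arm(
  hand=[15, 15, 15, 15, 15],
  offset=[
    [0, 2.5, -2.4],
    [0, 5.6, -4.6],
    [0, 8.8, -6.4],
    [0, 12.2, -7.9],
    [0, 15.6, -9.2],
  ],
  turn=[
    [0, 0, 0],
    [0, 0, 0],
    [0, 0, 0],
    [0, 0, 0],
    [0, 0, 0],
  ],
)

```text
time_s: 25.08
ee_pos: [0.4535, -0.3125, 0.0942]
ee_rot: [0.763, 0.647, -0.002, 0.003]
contact_force: [-0.2, -0.6, 0.4]
opening: 0.181
```

```bash
python3 -c "
from h import *
st();bail((-98.8+90.7,68.3-56.2),75,100,1,1)
c=cams.read_camera('wrist');f=c['frame'];cv2.imwrite('pics/w19.png',(cv2.resize(f[220:400,220:400],None,fx=3.3,fy=3.3,interpolation=cv2.INTER_CUBIC).astype(float)*1.7).clip(0,255).astype(np.uint8))"
```

```text
t 25.07 car [-72.1 -53.3  94.2] rot [ -0.3  -0.2 -89.7] F [-0.2 -0.6  0.4] op 0.181
80 [-60.3  82.4] [0.4, 3.7, -0.3] [0.1, 0.4, -0.3]
85 [-56.7  82.8] [0.4, 7.4, -0.8] [0.1, 0.4, -0.3]
90 [-53.  83.] [0.4, 11.0, -0.9] [0.1, 0.4, -0.3]
95 [-49.3  82.8] [0.5, 14.7, -0.7] [0.1, 0.4, -0.3]
100 [-45.7  82.4] [0.5, 18.3, -0.3] [0.1, 0.4, -0.3]
```

View pics/w19.png

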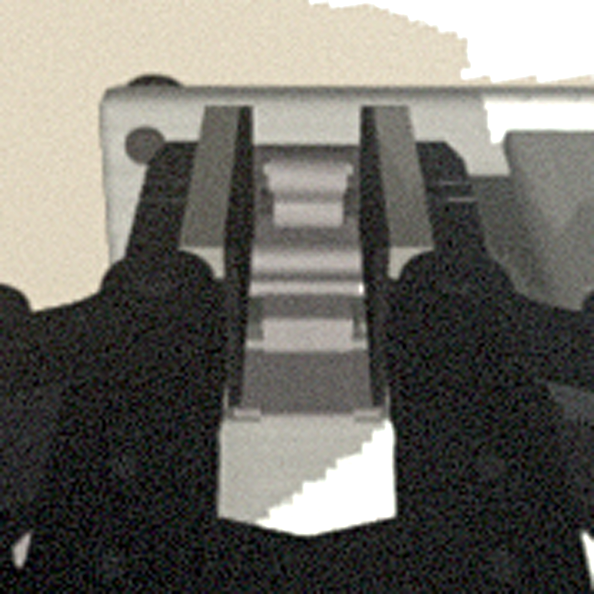

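```bash
python3 -c "
from h import *
c=cams.read_camera('wrist');st()
P=lambda p:((proj(c,w([p[0],-52.5,p[1]]))-220)*3.3).round(0)
for b in range(40,125,10):
  r=np.radians(b); q=(-53-42*np.cos(r),41+42*np.sin(r)); print(b,np.round(q,1),P(q))
print('tip',P((-62.3,64)),P((-64.2,62.2)),'keep',P((-43,75)),'piv',P((-43,41)))
c=cams.read_camera('scene');f=c['frame'];cv2.imwrite('pics/s19.png',cv2.resize(f[215:285,310:380],None,fx=8.5,fy=8.5,interpolation=cv2.INTER_CUBIC))
"
```

```text
t 25.18 car [-71.4 -52.6  94.4] rot [ -0.3  -0.1 -89.7] F [0.1 0.9 0. ] op 0.175
40 [-85.2  68. ] [304.  43.]
50 [-80.   73.2] [304.  90.]
60 [-74.   77.4] [304. 140.]
70 [-67.4  80.5] [304. 190.]
80 [-60.3  82.4] [304. 240.]
90 [-53.  83.] [304. 284.]
100 [-45.7  82.4] [304. 322.]
110 [-38.6  80.5] [305. 352.]
120 [-32.   77.4] [305. 373.]
tip [304. 162.] [304. 146.] keep [305. 305.] piv [306. 188.]
```

View pics/s19.png

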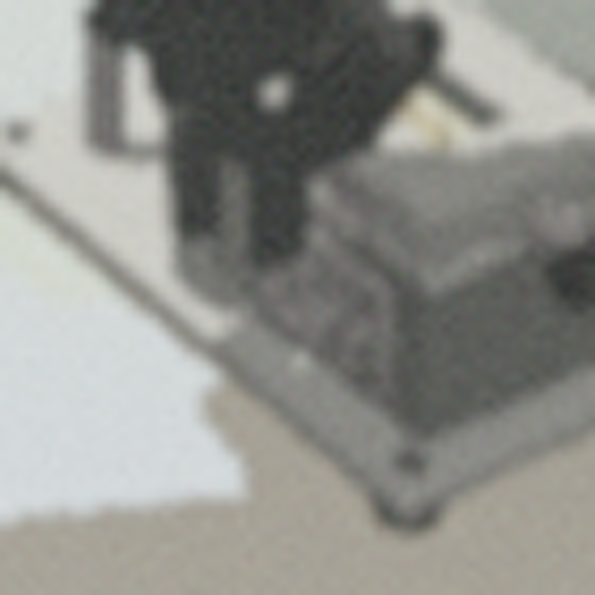

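The bar slipped forward and now rests against the pads' leading edge near the top of its arc. I push it on inward, a little lower.

Emit:
step_arm(
  hand=[15, 15, 15, 15, 15],
  offset=[
    [0.3, 1, 3.5],
    [0.3, 4, 4],
    [0.3, 7, 4],
    [0.3, 10, 4],
    [0.3, 12, 4],
  ],
  turn=[
    [0, 0, 0],
    [0, 0, 0],
    [0, 0, 0],
    [0, 0, 0],
    [0, 0, 0],
  ],
)

```text
time_s: 25.85
ee_pos: [0.4662, -0.3135, 0.0902]
ee_rot: [0.762, 0.647, -0.001, 0.002]
contact_force: [0.1, 0.4, -0.3]
opening: 0.175
```

```bash
python3 -c "
from h import *
c=cams.read_camera('wrist');st();f=c['frame'];cv2.imwrite('pics/w20.png',(cv2.resize(f[220:400,220:400],None,fx=3.3,fy=3.3,interpolation=cv2.INTER_CUBIC).astype(float)*1.7).clip(0,255).astype(np.uint8))
P=lambda p:((proj(c,w([p[0],-52.5,p[1]]))-220)*3.3).round(0)
for b in range(80,115,5):
  r=np.radians(b); q=(-53-42*np.cos(r),41+42*np.sin(r)); print(b,np.round(q,1),P(q))
print('tip',P((-62.3,64)),P((-64.2,62.2)),'keep',P((-43,75)))
"
```

```text
t 25.9 car [-59.3 -52.3  90.2] rot [ -0.3  -0.1 -89.8] F [ 0.3 -0.   0.2] op 0.178
80 [-60.3  82.4] [298. 185.]
85 [-56.7  82.8] [298. 209.]
90 [-53.  83.] [299. 232.]
95 [-49.3  82.8] [299. 254.]
100 [-45.7  82.4] [299. 273.]
105 [-42.1  81.6] [299. 291.]
110 [-38.6  80.5] [299. 306.]
tip [299. 109.] [299.  92.] keep [300. 258.]
```

View pics/w20.png

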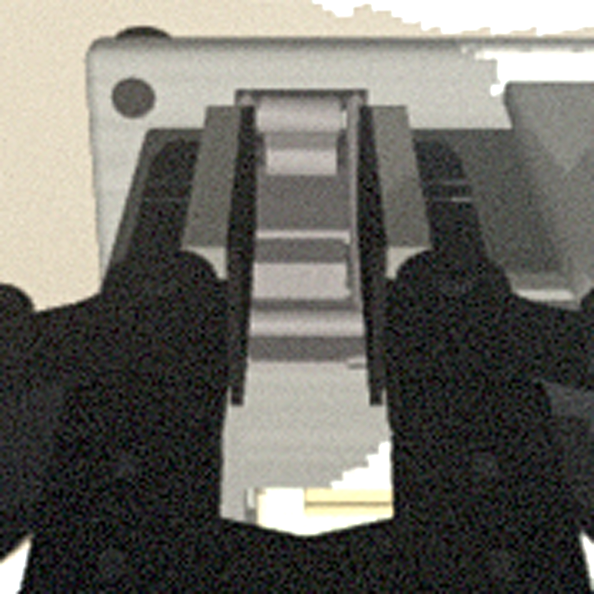

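The wrist view shows the bar at crop row 318, behind the keeper and against the tray wall, so it is hooked. The lever is fully open (row 112). I shift out, close the fingers and press the lever.

Emit:
step_arm(
  hand=[15, 8, 0, 0, 0],
  offset=[
    [0, -3, -4],
    [-0.3, -6, -4],
    [-0.3, -6, -4],
    [-0.3, -6, -2],
    [-0.3, -6, 1],
  ],
  turn=[
    [0, 0, 0],
    [0, 0, 0],
    [0, 0, 0],
    [0, 0, 0],
    [0, 0, 0],
  ],
)

```text
time_s: 26.52
ee_pos: [0.4604, -0.3129, 0.0891]
ee_rot: [0.762, 0.647, -0.001, 0.003]
contact_force: [-1.2, -0.8, -0.4]
opening: 0.003
```

```bash
python3 -c "
from h import *
c=cams.read_camera('wrist');st();f=c['frame'];cv2.imwrite('pics/w21.png',(cv2.resize(f[220:400,220:400],None,fx=3.3,fy=3.3,interpolation=cv2.INTER_CUBIC).astype(float)*1.7).clip(0,255).astype(np.uint8))
c=cams.read_camera('scene');f=c['frame'];cv2.imwrite('pics/s21.png',cv2.resize(f[215:285,310:380],None,fx=8.5,fy=8.5,interpolation=cv2.INTER_CUBIC))
"
```

```text
t 26.57 car [-65.5 -52.4  88.5] rot [ -0.3  -0.1 -89.8] F [-0.6 -0.3  0.1] op -0.0
```

View pics/s21.png

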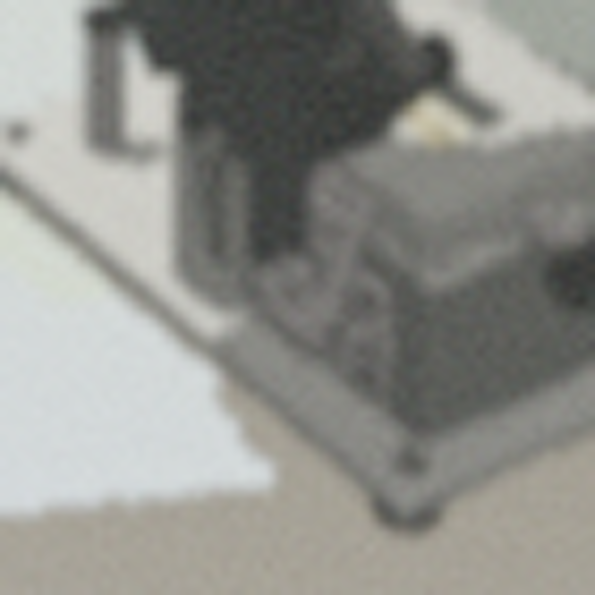

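Emit:
step_arm(
  hand=[0, 0, 0, 0, 0],
  offset=[
    [-0.2, 0, 5],
    [-0.2, -0.5, 10],
    [-0.2, -0.5, 15],
    [-0.2, -1, 20],
    [-0.2, -1, 25],
  ],
  turn=[
    [0, 0, 0],
    [0, 0, 0],
    [0, 0, 0],
    [0, 0, 0],
    [0, 0, 0],
  ],
)

```text
time_s: 27.25
ee_pos: [0.459, -0.3128, 0.0633]
ee_rot: [0.762, 0.647, -0.001, 0.002]
contact_force: [-1.7, 0.5, 3.1]
opening: 0.002
```

```bash
python3 -c "
from h import *
st()
c=cams.read_camera('scene');f=c['frame'];cv2.imwrite('pics/s22.png',cv2.resize(f[215:285,310:380],None,fx=8.5,fy=8.5,interpolation=cv2.INTER_CUBIC))
"
```

```text
t 27.25 car [-66.6 -52.7  63.3] rot [ -0.3  -0.1 -89.8] F [-1.7  0.5  3.1] op 0.002
```

View pics/s22.png

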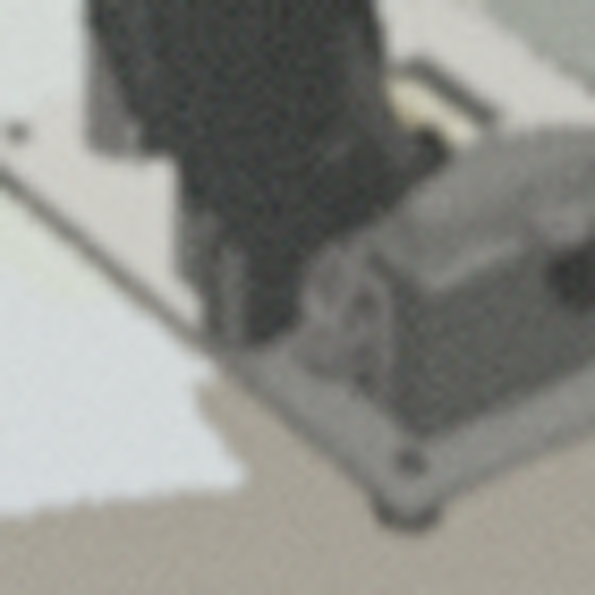

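Emit:
step_arm(
  hand=[0, 0, 0, 0, 0],
  offset=[
    [0, -2, 4],
    [0, -4.5, 7.5],
    [0, -6.5, 10.5],
    [0, -6.5, 13.5],
    [0, -5.5, 16.5],
  ],
  turn=[
    [0, 0, 0],
    [0, 0, 0],
    [0, 0, 0],
    [0, 0, 0],
    [0, 0, 0],
  ],
)

```text
time_s: 27.92
ee_pos: [0.4538, -0.3121, 0.0462]
ee_rot: [0.762, 0.647, -0.001, 0.002]
contact_force: [0.3, -0.3, 2.6]
opening: 0.001
```

```bash
python3 -c "
from h import *
st()
c=cams.read_camera('scene');f=c['frame'];cv2.imwrite('pics/s23.png',cv2.resize(f[215:285,310:380],None,fx=8.5,fy=8.5,interpolation=cv2.INTER_CUBIC))
"
```

```text
t 27.93 car [-71.8 -52.8  46.2] rot [ -0.3  -0.1 -89.8] F [ 0.3 -0.3  2.6] op 0.001
```

View pics/s23.png

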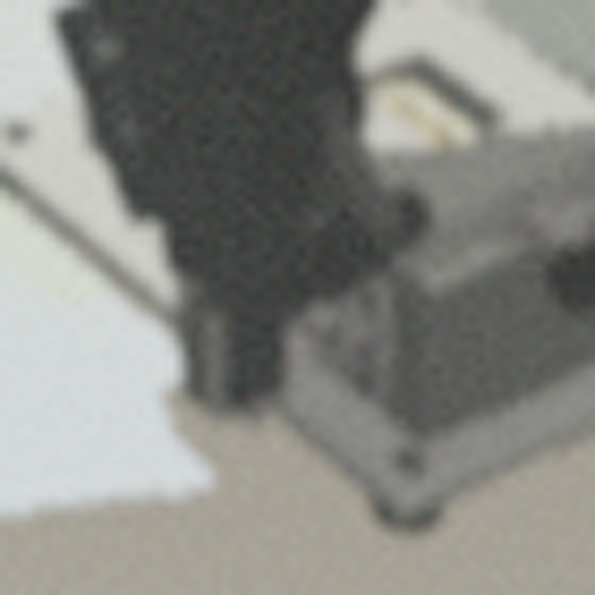

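Emit:
step_arm(
  hand=[0, 0, 0, 0, 0],
  offset=[
    [0, 1, 2.5],
    [0, 2.5, 5],
    [0, 4.5, 7],
    [0, 6, 8],
    [0, 7, 8],
  ],
  turn=[
    [0, 0, 0],
    [0, 0, 0],
    [0, 0, 0],
    [0, 0, 0],
    [0, 0, 0],
  ],
)

```text
time_s: 28.6
ee_pos: [0.4593, -0.3126, 0.0371]
ee_rot: [0.762, 0.647, -0.002, 0.001]
contact_force: [-7.0, 1.1, 4.1]
opening: -0.005
```

```bash
python3 -c "
from h import *
st()"
```

```text
t 28.6 car [-66.4 -52.5  37.1] rot [ -0.1  -0.2 -89.8] F [-7.   1.1  4.1] op -0.005
```

Emit:
step_arm(
  hand=[0, 0, 0, 0, 0],
  offset=[
    [0, -12, -2],
    [0, -25, -10],
    [0, -35, -50],
    [0, -20, -100],
    [40, 30, -120],
  ],
  turn=[
    [0, 0, 0],
    [0, 0, 0],
    [0, 0, 0],
    [0, 0, 0],
    [0, 0, 0],
  ],
)

```text
time_s: 29.22
ee_pos: [0.4916, -0.2819, 0.1603]
ee_rot: [0.764, 0.645, -0.001, 0.004]
contact_force: [1.1, -1.0, 0.2]
opening: -0.0
```

```bash
python3 -c "
from h import *
st()
c=cams.read_camera('scene');f=c['frame'];cv2.imwrite('pics/s24.png',cv2.resize(f[215:285,310:380],None,fx=8.5,fy=8.5,interpolation=cv2.INTER_CUBIC))
P=lambda n,p:print(n,((proj(c,w(p))-[310,215])*8.5).round(0))
P('tipshut',(-57,-52,15));P('keeper',(-39,-52,73.5));P('piv',(-43,-52,41))
save(cams.read_camera('wrist'),'w24');save(cams.read_camera('top'),'t24')
"
```

```text
t 29.23 car [-39.3 -17.  160.3] rot [ -0.5  -0.1 -89.5] F [ 1.1 -1.   0.2] op -0.0
tipshut [273. 412.]
keeper [335. 203.]
piv [319. 312.]
```

View pics/s24.png

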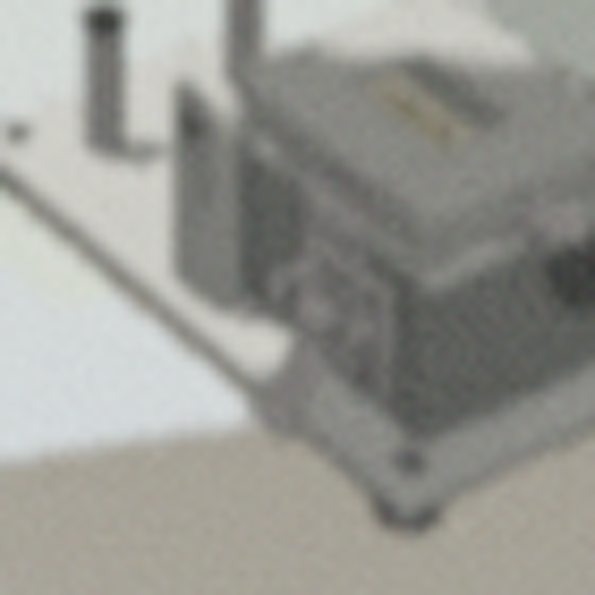

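View pics/w24.png

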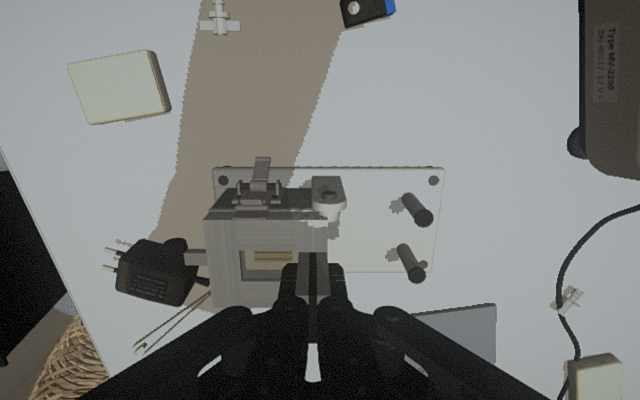

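```bash
python3 -c "
from h import *
f=cv2.imread('pics/w24.png');cv2.imwrite('pics/w24c.png',(cv2.resize(f[145:285,195:335],None,fx=4.2,fy=4.2,interpolation=cv2.INTER_CUBIC).astype(float)*1.3).clip(0,255).astype(np.uint8))
c=cams.read_camera('wrist');st()
P=lambda n,p:print(n,((proj(c,w(p))-[195,145])*4.2).round(0))
P('keeper',(-39,-52,73.5));P('barhooked',(-39,-52,80));P('tip shut',(-57,-52,15));P('piv',(-43,-52,41));P('tip -30',(-69,-52,26));P('lip',(-43,-52,75.5))
"
```

```text
t 29.43 car [-39.2 -14.4 156.3] rot [ -0.2  -0.2 -89.9] F [ 0.8 -0.1 -0.2] op -0.007
keeper [254. 290.]
barhooked [247. 306.]
tip shut [298.  94.]
piv [282. 204.]
tip -30 [287.  45.]
lip [251. 271.]
```

View pics/w24c.png

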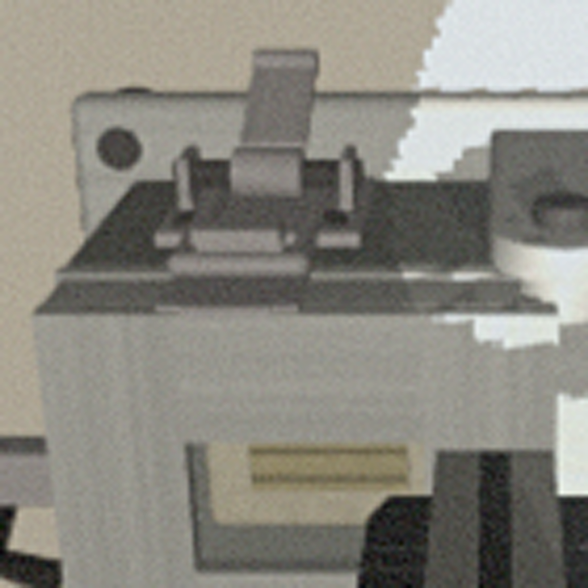

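```bash
python3 -c "
from h import *
c=cams.read_camera('wrist');st();f=c['frame']
cv2.imwrite('pics/w25c.png',(cv2.resize(f[165:245,220:300],None,fx=7,fy=7,interpolation=cv2.INTER_CUBIC).astype(float)*1.4).clip(0,255).astype(np.uint8))
P=lambda n,p:print(n,((proj(c,w(p))-[220,165])*7).round(0))
for z in (71.5,73.5,75.5,78,80.5): P(('bar',z),(-39,-52,z))
P('tip shut',(-57,-52,15));P('piv',(-43,-52,41));P('tip -45',(-43-21.2,-52,41-21.2));P('lip',(-42.75,-52,75.5));P('trayedge',(-34.5,-52,86))
"
```

```text
t 29.48 car [-40.2 -14.7 155.6] rot [ -0.1  -0.3 -89.8] F [0.3 0.3 0.1] op 0.001
('bar', 71.5) [255. 358.]
('bar', 73.5) [252. 366.]
('bar', 75.5) [248. 373.]
('bar', 78) [244. 383.]
('bar', 80.5) [239. 394.]
tip shut [324.  36.]
piv [298. 219.]
tip -45 [316. -15.]
lip [246. 337.]
trayedge [232. 462.]
```

View pics/w25c.png

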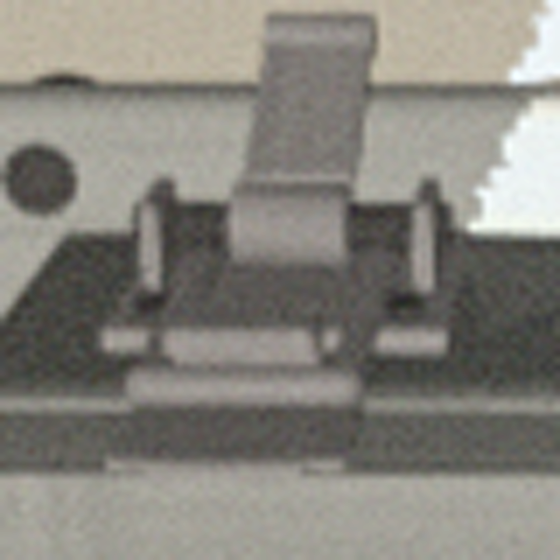

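Emit:
step_arm(
  hand=[0, 0, 0, 0, 0],
  offset=[
    [0, 20, -10],
    [0, 40, -20],
    [0, 60, -30],
    [0, 60, -30],
    [0, 60, -30],
  ],
  turn=[
    [0, 0, 0],
    [0, 0, 0],
    [0, 0, 0],
    [0, 0, 0],
    [0, 0, 0],
  ],
)

```text
time_s: 30.1
ee_pos: [0.5488, -0.2892, 0.1846]
ee_rot: [0.762, 0.647, -0.003, -0.0]
contact_force: [0.2, -1.2, -0.3]
opening: 0.003
```

```bash
python3 -c "
from h import *
c=cams.read_camera('wrist');st();f=c['frame']
P=lambda n,p:print(n,((proj(c,w(p))-[220,85])*7).round(0))
for z in (73.5,77,80.5): P(('bar',z),(-39,-52,z))
P('tip shut',(-57,-52,15));P('piv',(-43,-52,41));P('tip -45',(-43-21.2,-52,41-21.2));P('lip',(-42.75,-52,75.5));P('trayedge',(-34.5,-52,86))
save(c,'w26');cv2.imwrite('pics/w26c.png',(cv2.resize(f[85:165,220:300],None,fx=7,fy=7,interpolation=cv2.INTER_CUBIC).astype(float)*1.4).clip(0,255).astype(np.uint8))
save(cams.read_camera('scene'),'s26');save(cams.read_camera('top'),'t26')
"
```

```text
t 30.15 car [ 18.4 -15.1 184.7] rot [  0.   -0.3 -89.7] F [-0.6 -0.8  0.4] op -0.001
('bar', 73.5) [271. 285.]
('bar', 77) [266. 289.]
('bar', 80.5) [260. 293.]
tip shut [338.  79.]
piv [314. 216.]
tip -45 [330.  16.]
lip [266. 248.]
trayedge [253. 348.]
```

View pics/w26c.png

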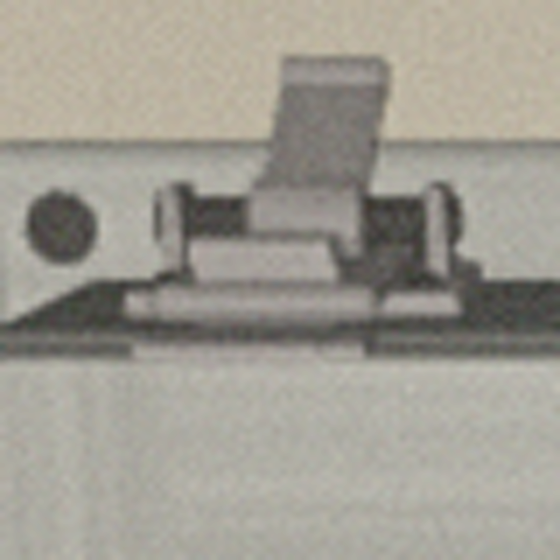

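View pics/w26.png

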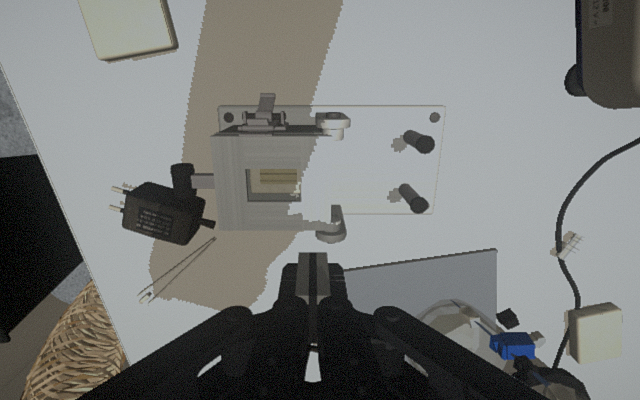

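View pics/s26.png

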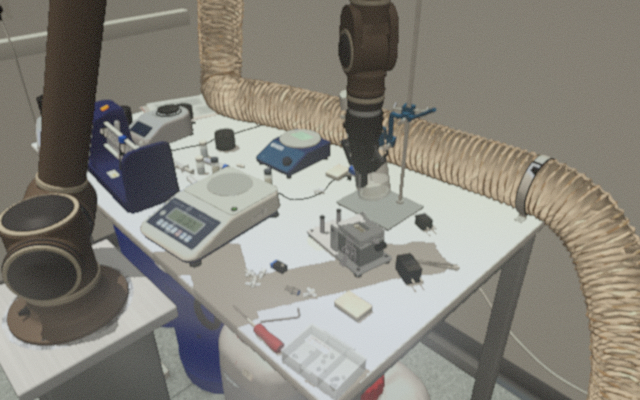

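```bash
python3 -c "
from h import *
st()
a=cv2.imread('pics/s26.png').astype(int);b=cv2.imread('pics/scene0.png').astype(int)
d=np.abs(a-b).max(2)
for n,(u,v) in dict(vial=(0,0)).items(): pass
print(manip.finish_job())"
```

```text
t 30.25 car [ 18.8 -15.  185.1] rot [ -0.   -0.3 -89.8] F [ 0.3 -0.2 -0.3] op -0.0
the job is handed in; nothing more can be done
None
```

The tray is shut and clamped over the module, and I handed the job in at about 30 s.

**What I did**
- **Tray:** I swung it by its grip slowly through 180°. The module slid to the toe by about 46°. It was still on the toe at about 102° and on the bed, gold pins up, by about 110°.
- **Bail, two failed tries:** Pushing it inward with the closed fingers jammed both times and turned the lever partly down, by about 40° and then 15°. I lifted the lever open again with a pinch the first time.
- **Bail, third try:** I then pinched the bail and carried it up, which also pulled the lever open. The bar slipped out of the pads near the top of its arc, and I pushed it on until it dropped behind the keeper.
- **Lever:** I pressed it down until it met a firm stop, then let go and backed away.

**Last checks**
- **Module:** the gold contacts show through the window of the shut tray.
- **Lever:** it is down and stayed there after release. I measured about 58–60° below level against the nominal 62°, which I put down to calibration error.
- **Bail bar:** it lies behind the keeper lip. Two views put it at about (-38.3, 75.5) mm against the nominal (-39, 73.5). That is much nearer the clamped than the merely hooked height, but at the edge of the 2 mm tolerance.
- **Other things on the bench:** they looked unmoved in the last pictures. I judged this by eye only and did not measure it.
- **Forces:** the highest reading at the end of any move was about 11 N.

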